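# Open the cup canister and nest the dosing cups in it

### The arm

A 6-joint arm with a two-finger parallel gripper is mounted at the origin on a cart in front of the work surface, level with it; the furniture and walls round the work are solid. World frame = base frame: x ahead of the robot, y to its left, z up, the work surface at z = 0. Lengths are in m, angles in rad, forces in N, time in s.
With the tool pointing down it reaches from about 0.35 to 0.775 m from the base axis. Payload 7.3 kg.
Tool frame: the origin (TCP) lies at the very end of the fingers, on their centre line; the grasp point (between the pads) lies 19 mm behind it (robot.hold_point_z is the distance from the TCP to the grasp point, in m); z points along the fingers, y is the direction in which the jaws open and shut (so a half turn about z gives the same grasp; the last joint's range is limited). The gripper opens to 92 mm and grips with 3 to 60 N. Pads are 19 mm wide; open, the fingers measure 130 mm over their backs; the gripper's body (75 mm by 190 mm) begins 47 mm behind the grasp point.
Start: joints at [-1.311, 0.342, 1.524, -0, 1.275, -0.146], TCP at [0.207, -0.482, 0.227] pointing down, gripper open.
Joint ranges: [-2.53, 2.53], [-0.77, 2.02], [0.04, 2.7], [-1, 4.14], [0.28, 2.66], [-3.11, 3.11]. Speed limits (rad/s): [2.57, 2.57, 3.14, 3.14, 3.14, 3.14].

### API

Orientations are given as [roll, pitch, yaw] about the fixed x, y, z axes, in that order (R = Rz(yaw) Ry(pitch) Rx(roll)).
In Python, from cell import monitor, viewer, robot gives the robot as it stands.
- The arm moves only by the tool move_arm, never from a script. Its argument "deltas" is a list of rows, each an object of numbers: "x", "y", "z": the shift along the tool's x, y, z in m; "wx", "wy", "wz": the turn, a rotation vector about the tool's x, y, z in degrees; "hand": the opening, from 0 (shut) to 1 (fully open). In form: [{"x": .., "y": .., "z": .., "wx": .., "wy": .., "wz": .., "hand": ..}, ...]. A call has 1 to 8 rows; each row is the pose to reach, as a shift and turn from the pose commanded when the call began, along the tool's axes at that moment; what a row does not reach only later rows make up. A row lasts 1/8 s, in which the tool goes at most 62.5 mm and 10.7 degrees, less where a joint would pass 70% of its speed; a pose out of reach is approached as far as the arm can. A call with a gripper value outside its range is refused whole. The fingers move at their own pace and stop on an object; "grip_force" is the grip in N (left out, the last holds). Time passes only in rows, so rows that repeat a pose let the fingers close. It gives the time, the measured TCP pose, the force and the opening at its end, in the units of the state.
- monitor.observe(): the state, without advancing time (a new reading comes with each control period).
- viewer.read_camera(name): name is "scene" or "top" or "wrist"; returns the picture (400x640x3 uint8, red, green, blue); there is no depth.
- viewer.camera_params(name): a dict with "camera_matrix" (3x3 intrinsics, pixels), "k1" (the pictures are not rectified: a ray, as slopes to the right and down, at radius r is drawn at 1 + k1 r^2 times it, then the intrinsics apply), "R" (3x3) and "t" (3): a world point X has camera coordinates R X + t. Camera axes: x right, y down, z forward; pixel columns grow to the right and rows downward; lengths in m; the calibration is good to about 2 mm. A picture is of the moment at which its call begins: read the wrist's pose just before it. camera_params takes no time and is no camera call; for the wrist camera it gives the pose at the moment of the call.
- robot.hand_in(): hands the job in, once; it reports no verdict.
The state is a dict: "time": time; "qpos": joint angles; "qvel": joint speeds; "joint_efforts": joint torques, N m; "tool_pos": TCP position; "tool_rot": TCP orientation; "contact_force": force on the tool from outside, world axes, zero at the start; "torque": the same for the moment, N m; "opening": finger opening in m.
Only numpy, scipy, OpenCV 4.12 (cv2) and the standard library are available. Lean on these libraries where they do the work, as an engineer would, in place of code of your own. Each camera call takes 0.05 s, during which the arm holds its last target. There are 200 camera calls.

### The job

Put the loose dosing cups away: unscrew the canister's lid by its hub, regripping until it comes free, and lay it flat, right way up, on the terracotta tile. Then nest all the loose dosing cups, upright and one inside the next, in the cup that is built into the canister, lowering each one gently and letting go as it seats: do not drop them or press them so that they wedge tight.

Things in the scene. Friction and masses are not known exactly. Their poses are not given: they have to be found in the camera images.
- canister: White round plastic canister, 92 mm across (95 mm at the foot), fixed to the counter; place and yaw differ from start to start. Origin at the centre of its underside, z up. Above its shoulder (z 50 mm) a threaded neck, 81 mm across, up to z 80 mm. A dosing cup just like the loose ones is built into it, upright, foot at z 16 mm, rim at z 78 mm.
- mouth (a point): Centre of the rim of the built-in cup, 78 mm above the canister's underside; axes as the canister's.
- lid: Grey round screw lid on the canister: disc and skirt 94 mm across and 32.5 mm high, and on top a round fluted hub 46 mm across and 24 mm high, to be gripped from above. About 0.1 kg. Origin at the centre of the skirt's lower edge, z up through the hub; 51.5 mm above the canister's underside while screwed on.
- hub (a point): Centre of the hub's top face, 56.5 mm above the lid's origin.
- neck (a joint): How far the lid has been unscrewed, rad: 0 tight, grows as the lid is turned anticlockwise seen from above; end stop at 5.52. Resists with about 0.2 N m all the way and stays where it is left. The lid follows with about 0.05 rad of play, does not rise as it turns, and is held down until about 5.4 to 5.5 rad, where it lifts straight up off the neck (lift it 35 mm to be clear).
- tile: Flat terracotta tile on the counter, fixed, 98 mm (x) by 185 mm (y), 9 mm thick; origin at the centre of its underside. The lid goes here.
- cup0: Loose white dosing cup, plain, round and tapered: 62 mm high, 59 mm across the rim, 41 mm across the foot, wall 2 mm, 40 g. Stands upright and open; origin at the centre of the foot, z up. Seated in another cup, its foot is 26 to 30 mm above that cup's foot. Four to six of the cups are there; an absent one reads None.
- cup1: Loose white dosing cup, plain, round and tapered: 62 mm high, 59 mm across the rim, 41 mm across the foot, wall 2 mm, 40 g. Stands upright and open; origin at the centre of the foot, z up. Seated in another cup, its foot is 26 to 30 mm above that cup's foot. Four to six of the cups are there; an absent one reads None.
- cup2: Loose white dosing cup, plain, round and tapered: 62 mm high, 59 mm across the rim, 41 mm across the foot, wall 2 mm, 40 g. Stands upright and open; origin at the centre of the foot, z up. Seated in another cup, its foot is 26 to 30 mm above that cup's foot. Four to six of the cups are there; an absent one reads None.
- cup3: Loose white dosing cup, plain, round and tapered: 62 mm high, 59 mm across the rim, 41 mm across the foot, wall 2 mm, 40 g. Stands upright and open; origin at the centre of the foot, z up. Seated in another cup, its foot is 26 to 30 mm above that cup's foot. Four to six of the cups are there; an absent one reads None.
- cup4: Loose white dosing cup, plain, round and tapered: 62 mm high, 59 mm across the rim, 41 mm across the foot, wall 2 mm, 40 g. Stands upright and open; origin at the centre of the foot, z up. Seated in another cup, its foot is 26 to 30 mm above that cup's foot. Four to six of the cups are there; an absent one reads None.
- cup5: Loose white dosing cup, plain, round and tapered: 62 mm high, 59 mm across the rim, 41 mm across the foot, wall 2 mm, 40 g. Stands upright and open; origin at the centre of the foot, z up. Seated in another cup, its foot is 26 to 30 mm above that cup's foot. Four to six of the cups are there; an absent one reads None.
Mind the look-alikes: they are no part of the job. Leave any green or pink look-alike of the cup4 alone.

How it is judged:
On the way, in this order (a step that is already met when the one before it is completed fails the run):
1. the lid has been unscrewed from the canister (value of joint neck above 5.2 rad), for 0.2 s.
2. the lid lies flat, right way up, on the tile (x of lid in the frame of tile between -0.04 and 0.04 m and y of lid in the frame of tile between -0.08 and 0.08 m and angle between lid's own z axis and vertical below 0.1 rad and height (world z) of lid below 0.02 m and linear speed of lid below 0.02 m/s), for 0.2 s.
At the end, for the whole second after the job is handed in: The lid lies right way up on the tile, its centre within 40 mm (across) and 80 mm (along) of the tile's; every cup present stands upright in the canister, nested one in the next, within 12 mm of its axis, all let go and at rest (all of step 2 and horizontal distance between each of cup0, cup1, cup2, cup3, cup4, cup5 and mouth below 0.012 m and angle between each of cup0, cup1, cup2, cup3, cup4, cup5's own z axis and vertical below 0.12 rad and z of cup0 in the frame of mouth between -0.045 and 0.12 m and linear speed of each of cup0, cup1, cup2, cup3, cup4, cup5 below 0.02 m/s and z of cup1 in the frame of mouth between -0.045 and 0.12 m and z of cup2 in the frame of mouth between -0.045 and 0.12 m and z of cup3 in the frame of mouth between -0.045 and 0.12 m and z of cup4 in the frame of mouth between -0.045 and 0.12 m and z of cup5 in the frame of mouth between -0.045 and 0.12 m); the robot touches nothing.
It fails at once if a cup is dropped or pressed into another cup or the canister (more than 20 N) ((contact force between any of cup1, cup2, cup3, cup4 and cup0 above 20 N or contact force between any of cup2, cup3 and cup1 above 20 N or contact force between cup3 and cup2 above 20 N) or (contact force between any of cup4, cup5 and cup1 above 20 N or contact force between any of cup4, cup5 and cup2 above 20 N or contact force between any of cup4, cup5 and cup3 above 20 N or contact force between cup5 and cup0 above 20 N) or (contact force between cup5 and cup4 above 20 N or contact force between any of cup0, cup1, cup2, cup3, cup4, cup5 and canister above 20 N)).
Of cup0, cup1, cup2, cup3, cup4, cup5 only 4 to 6 are there at a start; the rules pass over those that are not, and their reading is None.
At some moment in a run one of cup0, cup1, cup2, cup3, cup4, cup5 may be knocked a few centimetres aside while the robot is not near it.
It also fails if it takes over 208 s, if anything falls off the work surface, if the arm or the gripper's body presses on something with over 40 N, if the wrist force passes 120 N, or if a joint passes its speed limit or range.

## Working session

There is one attempt and no reset: what is moved stays moved. The work goes in short steps, Python scripts to look and compute and a tool call to move; the robot and the scene stay as the last step left them, time stands still between calls to the robot, and variables do not carry over. Pictures are saved under pics/ and viewed, about 12 in all and at most 16, crops included, and the job is handed in when it is done.

Besides the shell and the picture viewer there is one more tool, called after ">>>" as a command line: name --argument value ..., lists and objects as JSON in quotes. move_arm: Moves the arm, as the interface text tells. Its arguments: {"type":"object","properties":{"deltas":{"type":"array","items":{"type":"object","properties":{"x":{"type":"number"},"y":{"type":"number"},"z":{"type":"number"},"wx":{"type":"number"},"wy":{"type":"number"},"wz":{"type":"number"},"hand":{"type":"number"}}}},"grip_force":{"type":"number"}},"required":["deltas"]}

```bash
mkdir -p pics; ls
cat > h.py <<'E'
import numpy as np, cv2
from cell import monitor, viewer, robot
def save(name, f):
    im=viewer.read_camera(name); cv2.imwrite('pics/'+f,im[:,:,::-1]); return im
def ray(p,u,v):
    K=np.array(p['camera_matrix']);R=np.array(p['R']);t=np.array(p['t'])
    d=np.array([(u-K[0,2])/K[0,0],(v-K[1,2])/K[1,1]]);s=d.copy()
    for _ in range(20): s=d/(1+p['k1']*(s@s))
    return -R.T@t, R.T@np.array([s[0],s[1],1])
def onz(p,u,v,z):
    o,d=ray(p,u,v); return o+d*(z-o[2])/d[2]
def proj(p,X):
    K=np.array(p['camera_matrix']);c=np.array(p['R'])@X+np.array(p['t']);s=c[:2]/c[2]
    s=s*(1+p['k1']*(s@s)); return K[:2,:2]@s+K[:2,2]
E
python3 - <<'E'
from h import *
s=monitor.observe(); print(s, robot.hold_point_z)
a=save('top','top0.png'); b=save('scene','scene0.png')
for n in ('top','scene','wrist'):
    p=viewer.camera_params(n); print(n,p['camera_matrix'],p['k1'],-np.array(p['R']).T@np.array(p['t']))
print(np.array(p['R']))
E
```

```text
pics
{'time': 0.0, 'qpos': array([-1.31100913e+00,  3.42730457e-01,  1.52500676e+00, -4.97144570e-06,
        1.27541082e+00, -1.46003728e-01]), 'qvel': array([ 2.58354385e-03, -5.37538058e-04, -2.05224018e-03, -7.54736122e-05,
       -4.63693441e-04, -1.01704513e-03]), 'joint_efforts': array([ 1.36759852e-03, -4.31240237e+01, -2.44217795e+01,  7.19327736e-02,
        5.60179283e-02, -1.36784188e-04]), 'tool_pos': array([ 0.20715306, -0.48196022,  0.22604453]), 'tool_rot': array([-3.14005313e+00, -2.21582361e-04,  4.05792209e-01]), 'contact_force': array([ 0.45516163, -0.14345881, -0.38032159]), 'torque': array([-0.02144585, -0.03385158,  0.00640819]), 'opening': 0.09187151985750151} 0.0188
top [[469.66193562   0.         321.10370977]
 [  0.         469.66193562 204.11687468]
 [  0.           0.           1.        ]] -0.11688463721590794 [ 0.3895077  -0.02978404  1.22060886]
scene [[503.07906666   0.         318.15685436]
 [  0.         503.07906666 201.00510348]
 [  0.           0.           1.        ]] -0.12628001798912653 [-0.4377973   0.43192919  1.08273932]
wrist [[328.25056538   0.         323.16702838]
 [  0.         328.25056538 191.79954478]
 [  0.           0.           1.        ]] -0.05840371739664957 [ 0.27698033 -0.45188314  0.38449901]
[[ 3.93886319e-01 -9.19158975e-01 -5.88701531e-04]
 [-8.81814885e-01 -3.78063846e-01  2.81904660e-01]
 [-2.59337765e-01 -1.10519263e-01 -9.59442242e-01]]
```

View pics/top0.png

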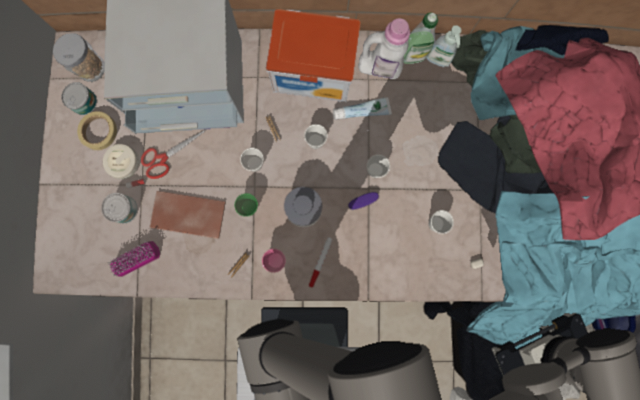

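View pics/scene0.png

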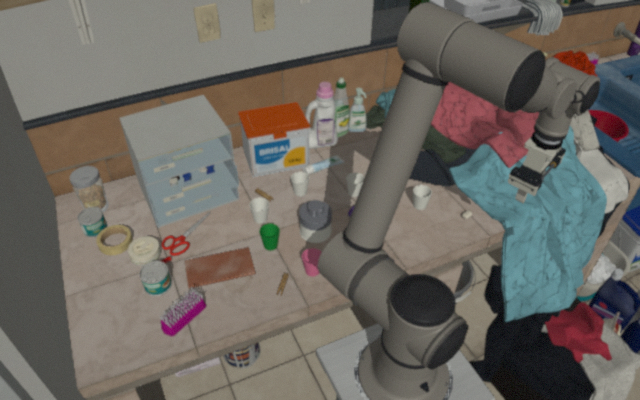

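The top picture shows four white cups at about (252,158), (316,135), (377,167) and (442,221). The canister's lid is at (303,206) and the tile at (188,214). The look-alikes are green (246,205) and pink (273,260), and the round tins on the left at (120,160) and (118,207) aren't tapered cups. Next I'll measure these and confirm in one enlarged crop.

Run:
```python
from h import *
im=cv2.imread('pics/top0.png'); p=viewer.camera_params('top')
hsv=cv2.cvtColor(im,cv2.COLOR_BGR2HSV)
for n,(u,v) in dict(c_a=(252,158),c_b=(316,135),c_c=(377,167),c_d=(442,221),green=(246,205),pink=(273,260)).items():
    print(n,hsv[v,u],onz(p,u,v,0.05)[:2].round(3))
print('lid',onz(p,303,206,.09)[:2]); 
m=cv2.inRange(hsv,(0,90,60),(14,255,220)); 
m[:180]=0;m[245:]=0;m[:,:140]=0;m[:,235:]=0
c=max(cv2.findContours(m,0,2)[0],key=cv2.contourArea); r=cv2.minAreaRect(c); print('tile',r)
b=np.array([onz(p,*q,.009)[:2] for q in cv2.boxPoints(r)]); print(b.round(3),b.mean(0))
crop=cv2.resize(im[110:280,220:470],None,fx=3.2,fy=3.2,interpolation=cv2.INTER_CUBIC); cv2.imwrite('pics/crop1.png',crop)
```

```text
c_a [ 18  20 129] [0.63  0.126]
c_b [ 20  19 122] [ 0.692 -0.035]
c_c [ 17  19 123] [ 0.611 -0.191]
c_d [ 23  18 116] [ 0.476 -0.357]
green [55 80 80] [0.51  0.138]
pink [172 105 122] [0.374 0.067]
lid [ 0.50504472 -0.00604878]
tile ((187.27745056152344, 214.196533203125), (69.18602752685547, 36.49372482299805), 8.746161460876465)
[[0.453 0.393]
 [0.548 0.383]
 [0.523 0.201]
 [0.429 0.212]] [0.48811145 0.29720341]
```

View pics/crop1.png

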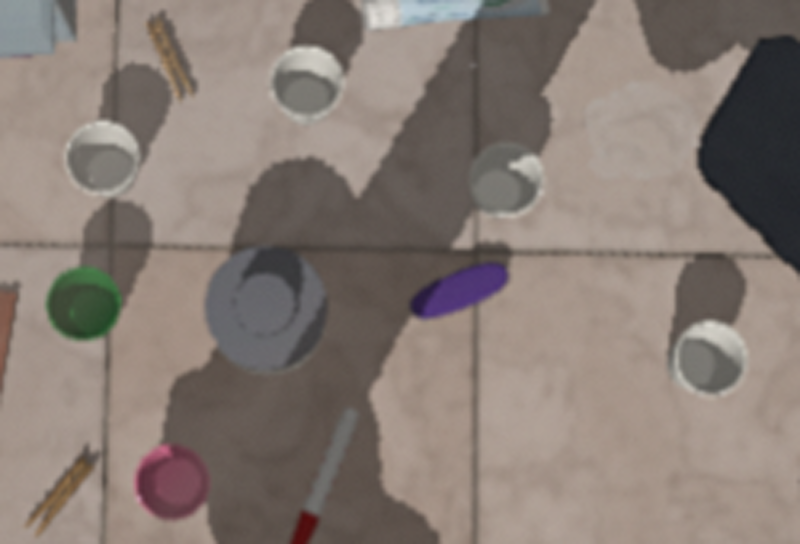

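The crop confirms four white cups, with rim centres at crop (102,157), (307,82), (506,179) and (710,358). The lid's disc is at (266,309). I'll leave the green and pink cups alone and set out to above the lid.

>>> move_arm --deltas '[{"x": 0.462, "y": -0.32, "z": -0.024, "wz": 80, "hand": 1}, {"x": 0.462, "y": -0.32, "z": -0.024, "wz": 80}, {"x": 0.462, "y": -0.32, "z": -0.024, "wz": 80}, {"x": 0.462, "y": -0.32, "z": -0.024, "wz": 80}, {"x": 0.462, "y": -0.32, "z": -0.024, "wz": 80}, {"x": 0.462, "y": -0.32, "z": -0.024, "wz": 80}, {"x": 0.462, "y": -0.32, "z": -0.024, "wz": 80}, {"x": 0.462, "y": -0.32, "z": -0.024, "wz": 80}]'

```text
schema error: expected keys x, y, z, wx, wy, wz, hand
```

```bash
cat >> h.py <<'E'
from scipy.spatial.transform import Rotation as Ro
def go(x,y,z,yaw=None):
    s=monitor.observe();R0=Ro.from_euler('xyz',s['tool_rot']);P=np.array(s['tool_pos'])
    if yaw is None: yaw=s['tool_rot'][2]
    R1=Ro.from_euler('xyz',[np.pi,0,yaw])
    print('t',round(s['time'],2),'pos',P.round(4),'rot',np.round(s['tool_rot'],3),'q',np.round(s['qpos'],2),'F',np.round(s['contact_force'],1),'T',np.round(s['torque'],2),'op',round(s['opening'],4))
    print('  -> d',R0.inv().apply(np.array([x,y,z])-P).round(4),'w',np.degrees((R0.inv()*R1).as_rotvec()).round(2))
E
python3 -c "
from h import *
p=viewer.camera_params('top')
print('disc',onz(p,220+266/3.2,110+309/3.2,.084),'hub',onz(p,220+266/3.2,110+304/3.2,.108))
for q in [(102,157),(307,82),(506,179),(710,358),(84,303)]: print(onz(p,220+q[0]/3.2,110+q[1]/3.2,.062).round(3))
go(.505,-.006,.2,-1.43)"
```

```text
disc [ 0.50428714 -0.00624757  0.084     ] hub [ 0.50560237 -0.00668777  0.108     ]
[0.625 0.125 0.062]
[ 0.687 -0.035  0.062]
[ 0.612 -0.193  0.062]
[ 0.472 -0.353  0.062]
[0.509 0.135 0.062]
t 0.1 pos [ 0.2072 -0.482   0.2261] rot [-3.14  -0.     0.406] q [-1.31  0.34  1.52 -0.    1.28 -0.15] F [-0.1  0.3 -0.4] T [-0.02  0.05  0.05] op 0.092
  -> d [ 0.4616 -0.3197  0.0267] w [-7.0000e-02  7.0000e-02  1.0519e+02]
```

All keys are needed in every row.

>>> move_arm --deltas '[{"x": 0.462, "y": -0.32, "z": -0.024, "wx": 0, "wy": 0, "wz": 80, "hand": 1}, {"x": 0.462, "y": -0.32, "z": -0.024, "wx": 0, "wy": 0, "wz": 80, "hand": 1}, {"x": 0.462, "y": -0.32, "z": -0.024, "wx": 0, "wy": 0, "wz": 80, "hand": 1}, {"x": 0.462, "y": -0.32, "z": -0.024, "wx": 0, "wy": 0, "wz": 80, "hand": 1}, {"x": 0.462, "y": -0.32, "z": -0.024, "wx": 0, "wy": 0, "wz": 80, "hand": 1}, {"x": 0.462, "y": -0.32, "z": -0.024, "wx": 0, "wy": 0, "wz": 80, "hand": 1}, {"x": 0.462, "y": -0.32, "z": -0.024, "wx": 0, "wy": 0, "wz": 80, "hand": 1}, {"x": 0.462, "y": -0.32, "z": -0.024, "wx": 0, "wy": 0, "wz": 80, "hand": 1}]'

```text
time: 1.1
tool_pos: [0.4411, -0.1121, 0.2453]
tool_rot: [3.141, 0.0, -0.909]
contact_force: [1.4, -0.8, 0.2]
opening: 0.0916
```

```bash
python3 -c "
from h import *
go(.505,-.006,.22,-1.43)"
```

```text
t 1.1 pos [ 0.4411 -0.1121  0.2453] rot [ 3.141  0.    -0.909] q [-0.42  0.2   1.67 -0.    1.27  2.06] F [ 1.4 -0.8  0.2] T [0.08 0.04 0.  ] op 0.0916
  -> d [-0.0444 -0.1157  0.0253] w [2.000e-02 0.000e+00 2.986e+01]
```

>>> move_arm --deltas '[{"x": -0.0444, "y": -0.1157, "z": 0.025, "wx": 0, "wy": 0, "wz": 29, "hand": 1}, {"x": -0.0444, "y": -0.1157, "z": 0.025, "wx": 0, "wy": 0, "wz": 29, "hand": 1}, {"x": -0.0444, "y": -0.1157, "z": 0.025, "wx": 0, "wy": 0, "wz": 29, "hand": 1}, {"x": -0.0444, "y": -0.1157, "z": 0.025, "wx": 0, "wy": 0, "wz": 29, "hand": 1}, {"x": -0.0444, "y": -0.1157, "z": 0.025, "wx": 0, "wy": 0, "wz": 29, "hand": 1}]'

```text
time: 1.72
tool_pos: [0.5036, -0.0079, 0.2204]
tool_rot: [3.141, -0.0, -1.406]
contact_force: [-0.8, -0.5, 0.4]
opening: 0.0922
```

```bash
python3 -c "
from h import *
go(.505,-.0065,.2,-1.43)
p=viewer.camera_params('wrist'); im=save('wrist','w1.png')
print(proj(p,np.array([.5055,-.0065,.108])),proj(p,np.array([.504,-.0063,.084])))"
```

```text
t 1.73 pos [ 0.5036 -0.0079  0.2204] rot [ 3.141 -0.    -1.406] q [-0.17  0.31  1.59 -0.    1.24  2.81] F [-0.8 -0.5  0.4] T [ 0.13 -0.01 -0.01] op 0.0922
  -> d [-0.0011 -0.0016  0.0204] w [ 0.03 -0.02  1.35]
[320.53479548 189.15652512] [322.28582943 182.54774785]
```

View pics/w1.png

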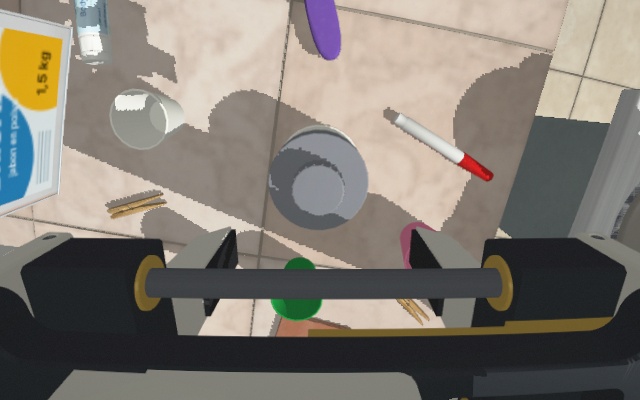

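Wrist view: the hub centre is at (318,190) and I predicted (320.5,189), so they agree within 2 mm. I'll descend over the hub and grip it.

>>> move_arm --deltas '[{"x": -0.001, "y": -0.001, "z": 0.06, "wx": 0, "wy": 0, "wz": 10, "hand": 1}, {"x": -0.001, "y": -0.001, "z": 0.11, "wx": 0, "wy": 0, "wz": 10, "hand": 1}, {"x": -0.001, "y": -0.001, "z": 0.132, "wx": 0, "wy": 0, "wz": 10, "hand": 1}, {"x": -0.001, "y": -0.001, "z": 0.132, "wx": 0, "wy": 0, "wz": 10, "hand": 0.3}, {"x": -0.001, "y": -0.001, "z": 0.132, "wx": 0, "wy": 0, "wz": 10, "hand": 0.3}, {"x": -0.001, "y": -0.001, "z": 0.132, "wx": 0, "wy": 0, "wz": 10, "hand": 0.3}, {"x": -0.001, "y": -0.001, "z": 0.132, "wx": 0, "wy": 0, "wz": 10, "hand": 0.3}, {"x": -0.001, "y": -0.001, "z": 0.132, "wx": 0, "wy": 0, "wz": 10, "hand": 0.3}]' --grip_force 50

```text
time: 2.78
tool_pos: [0.5054, -0.0062, 0.089]
tool_rot: [-3.14, -0.0, -1.584]
contact_force: [8.4, 0.6, -0.5]
opening: 0.0468
```

```bash
python3 -c "
from h import *
go(.505,-.0065,.088)"
```

```text
t 2.77 pos [ 0.5054 -0.0062  0.089 ] rot [-3.14  -0.    -1.584] q [-0.16  0.46  1.76 -0.    0.91  2.99] F [ 8.4  0.6 -0.5] T [ 0.18 -1.65 -0.03] op 0.0468
  -> d [0.0003 0.0004 0.001 ] w [-0.11 -0.02  0.  ]
```

>>> move_arm --deltas '[{"x": 0, "y": 0, "z": 0, "wx": 0, "wy": 0, "wz": -10, "hand": 0.3}, {"x": 0, "y": 0, "z": 0, "wx": 0, "wy": 0, "wz": -20, "hand": 0.3}, {"x": 0, "y": 0, "z": 0, "wx": 0, "wy": 0, "wz": -30, "hand": 0.3}, {"x": 0, "y": 0, "z": 0, "wx": 0, "wy": 0, "wz": -40, "hand": 0.3}, {"x": 0, "y": 0, "z": 0, "wx": 0, "wy": 0, "wz": -50, "hand": 0.3}, {"x": 0, "y": 0, "z": 0, "wx": 0, "wy": 0, "wz": -60, "hand": 0.3}, {"x": 0, "y": 0, "z": 0, "wx": 0, "wy": 0, "wz": -70, "hand": 0.3}, {"x": 0, "y": 0, "z": 0, "wx": 0, "wy": 0, "wz": -80, "hand": 0.3}]'

```text
time: 3.78
tool_pos: [0.5078, -0.0068, 0.0894]
tool_rot: [3.142, -0.007, -0.183]
contact_force: [8.1, -1.4, -0.8]
opening: 0.0454
```

```bash
python3 -c "
from h import *
go(.505,-.0065,.088)"
```

```text
t 3.77 pos [ 0.5078 -0.0068  0.0894] rot [ 3.142 -0.007 -0.183] q [-0.16  0.46  1.76 -0.    0.91  1.59] F [ 8.1 -1.4 -0.8] T [-0.31 -1.23 -0.26] op 0.0454
  -> d [-0.0029  0.0002  0.0014] w [ 0.   -0.41 -0.  ]
```

>>> move_arm --deltas '[{"x": 0.002, "y": 0, "z": 0, "wx": 0, "wy": 0, "wz": -10, "hand": 0.3}, {"x": 0.002, "y": 0, "z": 0, "wx": 0, "wy": 0, "wz": -20, "hand": 0.3}, {"x": 0.002, "y": 0, "z": 0, "wx": 0, "wy": 0, "wz": -30, "hand": 0.3}, {"x": 0.002, "y": 0, "z": 0, "wx": 0, "wy": 0, "wz": -40, "hand": 0.3}, {"x": 0.002, "y": 0, "z": 0, "wx": 0, "wy": 0, "wz": -50, "hand": 0.3}, {"x": 0.002, "y": 0, "z": 0, "wx": 0, "wy": 0, "wz": -60, "hand": 0.3}, {"x": 0.002, "y": 0, "z": 0, "wx": 0, "wy": 0, "wz": -70, "hand": 0.3}, {"x": 0.002, "y": 0, "z": 0, "wx": 0, "wy": 0, "wz": -80, "hand": 0.3}]'

```text
time: 4.78
tool_pos: [0.5092, -0.0058, 0.0894]
tool_rot: [3.136, -0.003, 1.213]
contact_force: [5.3, 4.2, 1.0]
opening: 0.0452
```

```bash
python3 -c "
from h import *
go(.507,-.0065,.088)"
```

```text
t 4.78 pos [ 0.5092 -0.0058  0.0894] rot [ 3.136e+00 -3.000e-03  1.213e+00] q [-0.16  0.47  1.76  0.    0.91  0.19] F [5.3 4.2 1. ] T [ 0.79 -1.02 -0.19] op 0.0452
  -> d [-0.0015 -0.0018  0.0014] w [ 0.3  -0.17 -0.  ]
```

>>> move_arm --deltas '[{"x": 0, "y": 0, "z": 0, "wx": 0, "wy": 0, "wz": -10, "hand": 0.3}, {"x": 0, "y": 0, "z": 0, "wx": 0, "wy": 0, "wz": -20, "hand": 0.3}, {"x": 0, "y": 0, "z": 0, "wx": 0, "wy": 0, "wz": -30, "hand": 0.3}, {"x": 0, "y": 0, "z": 0, "wx": 0, "wy": 0, "wz": -40, "hand": 0.3}, {"x": 0, "y": 0, "z": 0, "wx": 0, "wy": 0, "wz": -50, "hand": 0.3}, {"x": 0, "y": 0, "z": 0, "wx": 0, "wy": 0, "wz": -60, "hand": 0.3}, {"x": 0, "y": 0, "z": 0, "wx": 0, "wy": 0, "wz": -70, "hand": 0.3}, {"x": 0, "y": 0, "z": 0, "wx": 0, "wy": 0, "wz": -80, "hand": 0.3}]'

```text
time: 5.78
tool_pos: [0.5069, -0.0054, 0.089]
tool_rot: [3.14, -0.0, 2.61]
contact_force: [-0.9, 4.3, 4.6]
opening: 0.0452
```

>>> move_arm --deltas '[{"x": 0, "y": 0, "z": 0, "wx": 0, "wy": 0, "wz": -10, "hand": 0.3}, {"x": 0, "y": 0, "z": 0, "wx": 0, "wy": 0, "wz": -20, "hand": 0.3}, {"x": 0, "y": 0, "z": 0, "wx": 0, "wy": 0, "wz": -30, "hand": 0.3}, {"x": 0, "y": 0, "z": 0, "wx": 0, "wy": 0, "wz": -40, "hand": 0.3}, {"x": 0, "y": 0, "z": 0, "wx": 0, "wy": 0, "wz": -50, "hand": 0.3}, {"x": 0, "y": 0, "z": 0, "wx": 0, "wy": 0, "wz": -60, "hand": 0.3}, {"x": 0, "y": 0, "z": 0, "wx": 0, "wy": 0, "wz": -70, "hand": 0.3}, {"x": 0, "y": 0, "z": 0, "wx": 0, "wy": 0, "wz": -76, "hand": 0.3}]'

```text
time: 6.78
tool_pos: [0.5077, -0.0065, 0.089]
tool_rot: [-3.14, 0.002, -2.348]
contact_force: [2.4, -0.7, 1.8]
opening: 0.0445
```

```bash
python3 -c "
from h import *
go(.507,-.0065,.088)"
```

```text
t 6.78 pos [ 0.5077 -0.0065  0.089 ] rot [-3.140e+00  2.000e-03 -2.348e+00] q [-0.16  0.47  1.76  0.    0.91 -2.53] F [ 2.4 -0.7  1.8] T [ 0.21 -0.3  -0.26] op 0.0445
  -> d [0.0005 0.0005 0.001 ] w [-0.1   0.09 -0.  ]
```

>>> move_arm --deltas '[{"x": 0, "y": 0, "z": 0, "wx": 0, "wy": 0, "wz": -3, "hand": 0.3}, {"x": 0, "y": 0, "z": 0, "wx": 0, "wy": 0, "wz": -5, "hand": 0.3}, {"x": 0, "y": 0, "z": 0, "wx": 0, "wy": 0, "wz": -5, "hand": 0.3}]'

```text
time: 7.15
tool_pos: [0.5078, -0.0065, 0.089]
tool_rot: [-3.14, 0.002, -2.268]
contact_force: [3.0, 0.3, 3.7]
opening: 0.0453
```

```bash
python3 -c "
from h import *
go(.507,-.0065,.088)"
```

```text
t 7.15 pos [ 0.5078 -0.0065  0.089 ] rot [-3.140e+00  2.000e-03 -2.268e+00] q [-0.16  0.47  1.76  0.    0.91 -2.61] F [3.  0.3 3.7] T [ 0.27 -0.63 -1.43] op 0.0453
  -> d [0.0005 0.0006 0.001 ] w [-0.1   0.11 -0.  ]
```

The torque jumped to 1.4 N m, so the lid is at the end stop. I'll back off 2° and try a small lift.

>>> move_arm --deltas '[{"x": 0, "y": 0, "z": 0, "wx": 0, "wy": 0, "wz": 2, "hand": 0.3}, {"x": 0, "y": 0, "z": 0, "wx": 0, "wy": 0, "wz": 2, "hand": 0.3}, {"x": 0, "y": 0, "z": -0.003, "wx": 0, "wy": 0, "wz": 2, "hand": 0.3}, {"x": 0, "y": 0, "z": -0.006, "wx": 0, "wy": 0, "wz": 2, "hand": 0.3}, {"x": 0, "y": 0, "z": -0.006, "wx": 0, "wy": 0, "wz": 2, "hand": 0.3}]'

```text
time: 7.78
tool_pos: [0.5055, -0.0065, 0.094]
tool_rot: [3.14, -0.002, -2.299]
contact_force: [-0.3, 0.7, -1.4]
opening: 0.0448
```

```bash
python3 -c "
from h import *
go(.507,-.0065,.15)"
```

```text
t 7.78 pos [ 0.5055 -0.0065  0.094 ] rot [ 3.140e+00 -2.000e-03 -2.299e+00] q [-0.16  0.46  1.75 -0.    0.93 -2.58] F [-0.3  0.7 -1.4] T [ 0.18 -0.05  0.07] op 0.0448
  -> d [-0.0009 -0.001  -0.056 ] w [ 0.11 -0.12 -0.  ]
```

It comes free, with about 1 N on the wrist, which matches the lid's weight. I'll lift it clear and carry it over the tile.

>>> move_arm --deltas '[{"x": 0, "y": 0, "z": -0.03, "wx": 0, "wy": 0, "wz": 0, "hand": 0.3}, {"x": 0, "y": 0, "z": -0.06, "wx": 0, "wy": 0, "wz": 0, "hand": 0.3}, {"x": 0, "y": 0, "z": -0.086, "wx": 0, "wy": 0, "wz": 0, "hand": 0.3}, {"x": -0.04, "y": 0.04, "z": -0.086, "wx": 0, "wy": 0, "wz": 0, "hand": 0.3}, {"x": -0.08, "y": 0.08, "z": -0.086, "wx": 0, "wy": 0, "wz": 0, "hand": 0.3}, {"x": -0.12, "y": 0.12, "z": -0.086, "wx": 0, "wy": 0, "wz": 0, "hand": 0.3}, {"x": -0.16, "y": 0.16, "z": -0.086, "wx": 0, "wy": 0, "wz": 0, "hand": 0.3}, {"x": -0.2, "y": 0.2, "z": -0.086, "wx": 0, "wy": 0, "wz": 0, "hand": 0.3}]'

```text
time: 8.78
tool_pos: [0.4898, 0.2772, 0.1799]
tool_rot: [3.141, -0.002, -2.299]
contact_force: [1.3, -0.8, 0.7]
opening: 0.0451
```

```bash
python3 -c "
from h import *
go(.488,.297,.0475)"
```

```text
t 8.78 pos [0.4898 0.2772 0.1799] rot [ 3.141e+00 -2.000e-03 -2.299e+00] q [ 0.38  0.45  1.49 -0.    1.2  -2.03] F [ 1.3 -0.8  0.7] T [ 0.16 -0.2   0.04] op 0.0451
  -> d [-0.0139  0.0145  0.1323] w [ 0.01 -0.13 -0.  ]
```

>>> move_arm --deltas '[{"x": -0.014, "y": 0.014, "z": 0.03, "wx": 0, "wy": 0, "wz": 0, "hand": 0.3}, {"x": -0.014, "y": 0.014, "z": 0.07, "wx": 0, "wy": 0, "wz": 0, "hand": 0.3}, {"x": -0.014, "y": 0.014, "z": 0.105, "wx": 0, "wy": 0, "wz": 0, "hand": 0.3}, {"x": -0.014, "y": 0.014, "z": 0.12, "wx": 0, "wy": 0, "wz": 0, "hand": 0.3}, {"x": -0.014, "y": 0.014, "z": 0.126, "wx": 0, "wy": 0, "wz": 0, "hand": 0.3}, {"x": -0.014, "y": 0.014, "z": 0.13, "wx": 0, "wy": 0, "wz": 0, "hand": 0.3}, {"x": -0.014, "y": 0.014, "z": 0.132, "wx": 0, "wy": 0, "wz": 0, "hand": 0.3}, {"x": -0.014, "y": 0.014, "z": 0.132, "wx": 0, "wy": 0, "wz": 0, "hand": 0.3}]'

```text
time: 9.78
tool_pos: [0.49, 0.2958, 0.049]
tool_rot: [-3.141, 0.001, -2.3]
contact_force: [0.3, -0.4, -0.9]
opening: 0.0445
```

```bash
python3 -c "
from h import *
go(.488,.297,.0475)"
```

```text
t 9.78 pos [0.49   0.2958 0.049 ] rot [-3.141e+00  1.000e-03 -2.300e+00] q [ 0.41  0.62  1.61 -0.    0.92 -2.  ] F [ 0.3 -0.4 -0.9] T [ 0.19 -0.1  -0.01] op 0.0445
  -> d [0.0004 0.0023 0.0015] w [-0.03  0.05 -0.  ]
```

Not on the tile yet, so I'll go on a few mm, then let go and rise.

>>> move_arm --deltas '[{"x": 0, "y": 0, "z": 0.001, "wx": 0, "wy": 0, "wz": 0, "hand": 0.3}, {"x": 0, "y": 0, "z": 0.0025, "wx": 0, "wy": 0, "wz": 0, "hand": 0.3}, {"x": 0, "y": 0, "z": 0.0025, "wx": 0, "wy": 0, "wz": 0, "hand": 0.3}]'

```text
time: 10.15
tool_pos: [0.49, 0.2958, 0.0465]
tool_rot: [-3.141, 0.001, -2.3]
contact_force: [-1.5, -0.8, 5.0]
opening: 0.0449
```

```bash
python3 -c "
from h import *
go(.488,.297,.0475)"
```

```text
t 10.15 pos [0.49   0.2958 0.0465] rot [-3.141e+00  1.000e-03 -2.300e+00] q [ 0.41  0.62  1.61 -0.    0.91 -2.  ] F [-1.5 -0.8  5. ] T [0.06 0.09 0.  ] op 0.0449
  -> d [ 0.0004  0.0023 -0.001 ] w [-0.03  0.04 -0.  ]
```

>>> move_arm --deltas '[{"x": 0, "y": 0, "z": 0.002, "wx": 0, "wy": 0, "wz": 0, "hand": 0.7}, {"x": 0, "y": 0, "z": 0.002, "wx": 0, "wy": 0, "wz": 0, "hand": 0.8}, {"x": 0, "y": 0, "z": 0.002, "wx": 0, "wy": 0, "wz": 0, "hand": 0.9}, {"x": 0, "y": 0, "z": -0.02, "wx": 0, "wy": 0, "wz": 0, "hand": 1}, {"x": 0, "y": 0, "z": -0.06, "wx": 0, "wy": 0, "wz": 0, "hand": 1}, {"x": 0, "y": 0, "z": -0.12, "wx": 0, "wy": 0, "wz": 0, "hand": 1}, {"x": 0, "y": 0, "z": -0.17, "wx": 0, "wy": 0, "wz": -10, "hand": 1}, {"x": 0, "y": 0, "z": -0.17, "wx": 0, "wy": 0, "wz": -20, "hand": 1}]' --grip_force 8

```text
time: 11.15
tool_pos: [0.4917, 0.2966, 0.2207]
tool_rot: [-3.135, 0.006, -1.945]
contact_force: [-0.0, 0.2, -0.8]
opening: 0.092
```

```bash
cat >> h.py <<'E'
def cups(im,p,z=.062):
    """white cups seen from the top camera: rim circles by Hough, low-saturation bright"""
    g=cv2.resize(im,None,fx=3,fy=3,interpolation=cv2.INTER_CUBIC); g=cv2.medianBlur(cv2.cvtColor(g,cv2.COLOR_RGB2GRAY),5)
    c=cv2.HoughCircles(g,cv2.HOUGH_GRADIENT,1,40,param1=120,param2=22,minRadius=28,maxRadius=40)
    for x,y,r in ([] if c is None else c[0]):
        u,v=(x+.5)/3-.5,(y+.5)/3-.5; X=onz(p,u,v,z)
        if .35<X[0]<.75 and -.45<X[1]<.2:
            h=cv2.cvtColor(im[int(v)-6:int(v)+7,int(u)-6:int(u)+7],cv2.COLOR_RGB2HSV).reshape(-1,3).mean(0)
            print('circ',round(u,1),round(v,1),'r',round(r/3,1),X[:2].round(4),'hsv',h.round())
E
python3 - <<'E'
from h import *
go(.625,.125,.2,np.pi)
p=viewer.camera_params('top'); im=save('top','top1.png'); cups(im,p)
print(onz(p,238,125,.1),onz(p,205,130,.05), onz(p,300,95,0))
cv2.imwrite('pics/crop2.png',cv2.resize(im[110:290,120:345,::-1],None,fx=3.2,fy=3.2,interpolation=cv2.INTER_CUBIC))
E
```

```text
t 11.15 pos [0.4917 0.2966 0.2207] rot [-3.135  0.006 -1.945] q [ 0.41  0.43  1.4  -0.    1.3  -2.36] F [-0.   0.2 -0.8] T [ 0.14 -0.09 -0.04] op 0.092
  -> d [ 0.1111 -0.1867  0.0212] w [-0.11  0.55 68.56]
circ 441.8 221.8 r 10.1 [ 0.4726 -0.3531] hsv [ 22.  16. 131.]
circ 378.5 165.2 r 11.0 [ 0.6136 -0.1936] hsv [ 22.  15. 141.]
circ 314.8 135.5 r 9.8 [ 0.6873 -0.0325] hsv [ 21.  17. 139.]
circ 245.8 203.8 r 11.7 [0.5114 0.1365] hsv [57. 81. 83.]
[0.70161236 0.15643896 0.1       ] [0.70167692 0.24939491 0.05      ] [0.81492933 0.00882598 0.        ]
```

View pics/crop2.png

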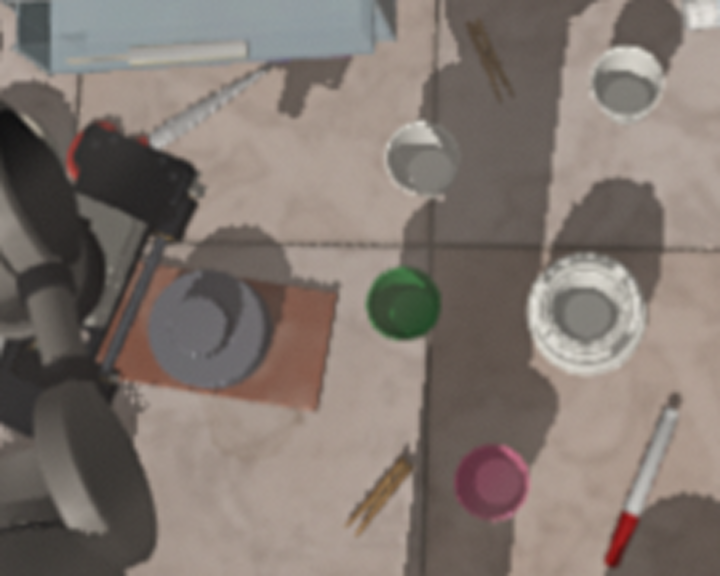

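The lid lies on the tile at crop (210,328), and the canister is open with its neck centred at crop (587,313), which is about pixel (303.4,207.8). The nearest cup to put away is A at pixel (252,159.7). I'll go above it with the jaws along world y.

>>> move_arm --deltas '[{"x": 0.02, "y": -0.035, "z": 0.01, "wx": 0, "wy": 0, "wz": 10, "hand": 1}, {"x": 0.045, "y": -0.07, "z": 0.01, "wx": 0, "wy": 0, "wz": 20, "hand": 1}, {"x": 0.065, "y": -0.11, "z": 0.01, "wx": 0, "wy": 0, "wz": 30, "hand": 1}, {"x": 0.09, "y": -0.15, "z": 0.01, "wx": 0, "wy": 0, "wz": 40, "hand": 1}, {"x": 0.111, "y": -0.187, "z": 0.02, "wx": 0, "wy": 0, "wz": 50, "hand": 1}, {"x": 0.111, "y": -0.187, "z": 0.02, "wx": 0, "wy": 0, "wz": 60, "hand": 1}, {"x": 0.111, "y": -0.187, "z": 0.02, "wx": 0, "wy": 0, "wz": 68.6, "hand": 1}, {"x": 0.111, "y": -0.187, "z": 0.02, "wx": 0, "wy": 0, "wz": 68.6, "hand": 1}]'

```text
time: 12.2
tool_pos: [0.6219, 0.1231, 0.195]
tool_rot: [-3.141, -0.002, 3.134]
contact_force: [0.4, 0.9, -0.4]
opening: 0.0918
```

Run:
```python
from h import *
go(.625,.125,.043,np.pi)
p=viewer.camera_params('wrist'); im=save('wrist','w2.png')
print(proj(p,np.array([.625,.125,.062])),proj(p,np.array([.504,-.0065,.08])))
```

```text
t 12.2 pos [0.6219 0.1231 0.195 ] rot [-3.141e+00 -2.000e-03  3.134e+00] q [ 0.07  0.57  1.25 -0.    1.33 -1.49] F [ 0.4  0.9 -0.4] T [ 0.05 -0.19 -0.01] op 0.0918
  -> d [-0.0033  0.002   0.1519] w [-0.01 -0.09 -0.42]
[325.36891119 185.59826183] [157.42119916  44.77301613]
```

View pics/w2.png

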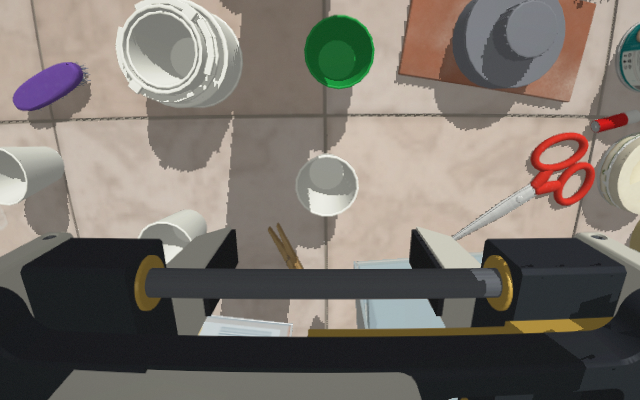

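Wrist view: cup A's rim is at (327,185.5) against a predicted (325.4,185.6), so they agree. I'll descend and grip it lightly.

>>> move_arm --deltas '[{"x": -0.0035, "y": 0.003, "z": 0.05, "wx": 0, "wy": 0, "wz": 0, "hand": 1}, {"x": -0.0035, "y": 0.003, "z": 0.1, "wx": 0, "wy": 0, "wz": 0, "hand": 1}, {"x": -0.0035, "y": 0.003, "z": 0.135, "wx": 0, "wy": 0, "wz": 0, "hand": 1}, {"x": -0.0035, "y": 0.003, "z": 0.15, "wx": 0, "wy": 0, "wz": 0, "hand": 0.8}, {"x": -0.0035, "y": 0.003, "z": 0.15, "wx": 0, "wy": 0, "wz": 0, "hand": 0.7}, {"x": -0.0035, "y": 0.003, "z": 0.15, "wx": 0, "wy": 0, "wz": 0, "hand": 0.5}, {"x": -0.0035, "y": 0.003, "z": 0.15, "wx": 0, "wy": 0, "wz": 0, "hand": 0.5}, {"x": -0.0035, "y": 0.003, "z": 0.15, "wx": 0, "wy": 0, "wz": 0, "hand": 0.5}]' --grip_force 8

```text
time: 13.25
tool_pos: [0.6267, 0.1262, 0.0475]
tool_rot: [3.141, 0.003, 3.135]
contact_force: [0.3, -0.3, 5.7]
opening: 0.0568
```

Run:
```python
from h import *
go(.505,-.0065,.2,np.pi)
```

```text
t 13.25 pos [0.6267 0.1262 0.0475] rot [3.141e+00 3.000e-03 3.135e+00] q [ 0.08  0.72  1.4  -0.    1.02 -1.49] F [ 0.3 -0.3  5.7] T [ 0.12 -0.16  0.03] op 0.0568
  -> d [ 0.1204 -0.1335 -0.1529] w [ 0.01  0.17 -0.37]
```

>>> move_arm --deltas '[{"x": 0, "y": 0, "z": -0.02, "wx": 0, "wy": 0, "wz": 0, "hand": 0.5}, {"x": 0, "y": 0, "z": -0.06, "wx": 0, "wy": 0, "wz": 0, "hand": 0.5}, {"x": 0, "y": 0, "z": -0.11, "wx": 0, "wy": 0, "wz": 0, "hand": 0.5}, {"x": 0.03, "y": -0.033, "z": -0.15, "wx": 0, "wy": 0, "wz": 0, "hand": 0.5}, {"x": 0.06, "y": -0.066, "z": -0.15, "wx": 0, "wy": 0, "wz": 0, "hand": 0.5}, {"x": 0.09, "y": -0.1, "z": -0.15, "wx": 0, "wy": 0, "wz": 0, "hand": 0.5}, {"x": 0.12, "y": -0.1335, "z": -0.15, "wx": 0, "wy": 0, "wz": 0, "hand": 0.5}, {"x": 0.12, "y": -0.1335, "z": -0.15, "wx": 0, "wy": 0, "wz": 0, "hand": 0.5}]'

```text
time: 14.25
tool_pos: [0.5032, -0.0081, 0.1965]
tool_rot: [-3.141, -0.0, 3.132]
contact_force: [0.9, -0.2, -0.5]
opening: 0.0569
```

Run:
```python
from h import *
go(.506,-.0065,.15,np.pi)
p=viewer.camera_params('wrist'); im=save('wrist','w3.png')
print(proj(p,np.array([.506,-.0065,.078])))
```

```text
t 14.25 pos [ 0.5032 -0.0081  0.1965] rot [-3.141 -0.     3.132] q [-0.17  0.33  1.63 -0.    1.18 -1.73] F [ 0.9 -0.2 -0.5] T [ 0.1  -0.17  0.  ] op 0.0569
  -> d [-0.0028  0.0017  0.0465] w [-0.02 -0.01 -0.54]
[325.1348539  189.41312847]
```

View pics/w3.png

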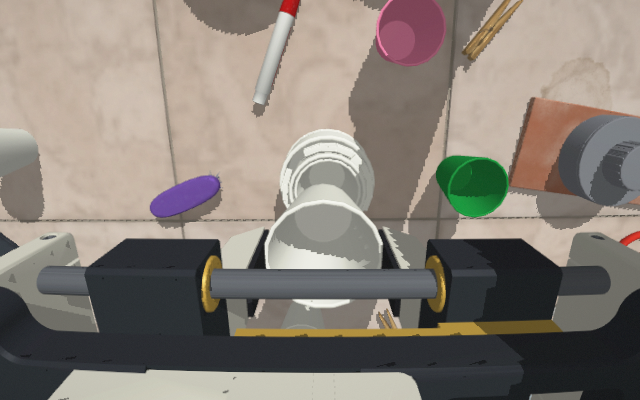

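Cup A is held upright at (324,252), and the canister neck is behind it, centred near column 326. I'll work out its centre from the visible edges.

Run:
```python
from h import *
p=viewer.camera_params('wrist'); im=cv2.imread('pics/w3.png')
for z,r in ((.05,.046),(.08,.0405),(.078,.0295)):
    c=np.array([.506,-.0065])
    print(z,[proj(p,np.array([c[0]+r*a,c[1]+r*b,z])).round(1) for a,b in ((-1,0),(0,1),(0,-1))])
cv2.imwrite('pics/crop3.png',cv2.resize(im[115:235,265:390],None,fx=5,fy=5,interpolation=cv2.INTER_CUBIC))
```

```text
0.05 [array([323.6, 131.4]), array([372. , 179.5]), array([276.1, 180.3])]
0.08 [array([323.6, 141.9]), array([370.5, 188. ]), array([277.6, 188.9])]
0.078 [array([323.7, 154.5]), array([357.7, 187.5]), array([290.4, 188.1])]
```

View pics/crop3.png

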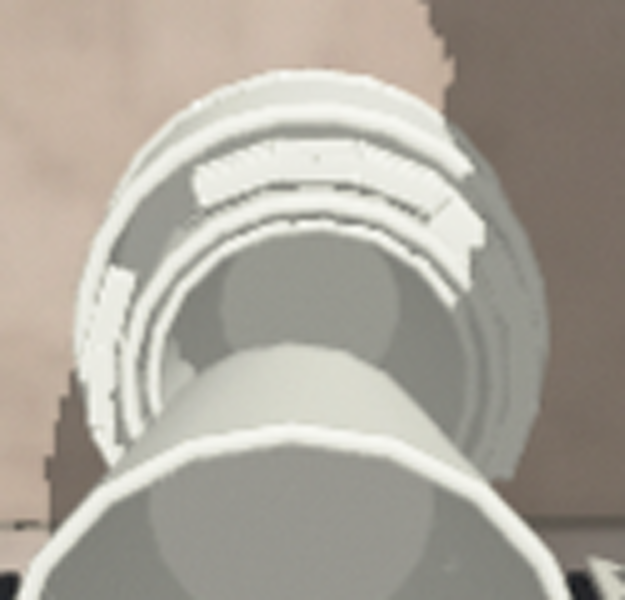

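Run:
```python
from h import *
p=viewer.camera_params('wrist')
def ext(c,r,z):
    a=np.linspace(0,2*np.pi,360); P=np.array([proj(p,np.array([c[0]+r*np.cos(t),c[1]+r*np.sin(t),z])) for t in a])
    return np.r_[P.min(0),P.max(0)].round(1)
print('held rim',ext((.5032,-.0081),.0295,.2115),'seen ~265..382, bottom ~306')
for n,r,z in (('foot',.0475,0),('shoulder',.046,.05),('neckout',.0405,.08),('rimout',.0295,.078),('rimin',.0275,.078)): print(n,ext((.506,-.0065),r,z))
pt=viewer.camera_params('top')
for z in (.05,.08): print('top',z,onz(pt,303.4,207.8,z))
im=cv2.imread('pics/top1.png'); g=cv2.cvtColor(cv2.resize(im[180:235,275:335],None,fx=8,fy=8,interpolation=cv2.INTER_CUBIC),cv2.COLOR_BGR2GRAY)
for mn,mx in ((75,100),(100,130),(130,165)):
    c=cv2.HoughCircles(cv2.medianBlur(g,7),cv2.HOUGH_GRADIENT,1,400,param1=100,param2=15,minRadius=mn,maxRadius=mx)
    if c is not None:
        x,y,r=c[0][0]; u=275+(x+.5)/8-.5; v=180+(y+.5)/8-.5; print(u,v,r/8,onz(pt,u,v,.078).round(4), 'r mm',r/8*1.14/.47)
```

```text
held rim [260.4 199.1 382.  308.6] seen ~265..382, bottom ~306
foot [280.9 125.1 366.9 209.2]
shoulder [276.  131.4 372.  224.5]
neckout [277.6 141.9 370.6 231.4]
rimout [290.4 154.5 357.7 219.3]
rimin [292.7 156.8 355.4 217.2]
top 0.05 [ 0.50461602 -0.00627899  0.05      ]
top 0.08 [ 0.50166606 -0.00688137  0.08      ]
```

Correcting for the bias shown by the held cup in the same picture, the mouth is at about (0.5055,-0.006), which matches where the hub was gripped. I'll lower the cup to 12 mm above the expected seat.

>>> move_arm --deltas '[{"x": -0.002, "y": 0.002, "z": 0.02, "wx": 0, "wy": 0, "wz": 0, "hand": 0.5}, {"x": -0.002, "y": 0.002, "z": 0.045, "wx": 0, "wy": 0, "wz": 0, "hand": 0.5}, {"x": -0.002, "y": 0.002, "z": 0.06, "wx": 0, "wy": 0, "wz": 0, "hand": 0.5}, {"x": -0.002, "y": 0.002, "z": 0.075, "wx": 0, "wy": 0, "wz": 0, "hand": 0.5}, {"x": -0.002, "y": 0.002, "z": 0.086, "wx": 0, "wy": 0, "wz": 0, "hand": 0.5}, {"x": -0.002, "y": 0.002, "z": 0.092, "wx": 0, "wy": 0, "wz": 0, "hand": 0.5}, {"x": -0.002, "y": 0.002, "z": 0.092, "wx": 0, "wy": 0, "wz": 0, "hand": 0.5}]'

```text
time: 15.18
tool_pos: [0.5069, -0.0045, 0.1038]
tool_rot: [-3.142, -0.0, 3.135]
contact_force: [-0.4, 0.7, 0.5]
opening: 0.0564
```

Run:
```python
from h import *
go(.5055,-.006,.0915,np.pi)
```

```text
t 15.18 pos [ 0.5069 -0.0045  0.1038] rot [-3.142 -0.     3.135] q [-0.16  0.45  1.74 -0.    0.95 -1.72] F [-0.4  0.7  0.5] T [ 0.09 -0.14 -0.03] op 0.0564
  -> d [ 0.0014 -0.0015  0.0123] w [-0.   -0.01 -0.38]
```

>>> move_arm --deltas '[{"x": 0.001, "y": -0.001, "z": 0.003, "wx": 0, "wy": 0, "wz": 0, "hand": 0.5}, {"x": 0.001, "y": -0.001, "z": 0.006, "wx": 0, "wy": 0, "wz": 0, "hand": 0.5}, {"x": 0.001, "y": -0.001, "z": 0.008, "wx": 0, "wy": 0, "wz": 0, "hand": 0.5}, {"x": 0.001, "y": -0.001, "z": 0.0095, "wx": 0, "wy": 0, "wz": 0, "hand": 0.5}, {"x": 0.001, "y": -0.001, "z": 0.0095, "wx": 0, "wy": 0, "wz": 0, "hand": 0.5}]'

```text
time: 15.8
tool_pos: [0.5062, -0.0054, 0.0946]
tool_rot: [3.142, 0.001, 3.135]
contact_force: [2.6, 1.3, 1.5]
opening: 0.0568
```

Run:
```python
from h import *
go(.5055,-.006,.0915,np.pi)
```

```text
t 15.8 pos [ 0.5062 -0.0054  0.0946] rot [3.142e+00 1.000e-03 3.135e+00] q [-0.16  0.46  1.75  0.    0.93 -1.73] F [2.6 1.3 1.5] T [ 0.48 -0.59  0.03] op 0.0568
  -> d [ 0.0007 -0.0006  0.0031] w [ 0.    0.05 -0.37]
```

>>> move_arm --deltas '[{"x": -0.001, "y": 0.001, "z": 0.0, "wx": 0, "wy": 0, "wz": 0, "hand": 0.5}, {"x": -0.001, "y": 0.001, "z": 0.001, "wx": 0, "wy": 0, "wz": 0, "hand": 0.5}, {"x": -0.001, "y": 0.001, "z": 0.002, "wx": 0, "wy": 0, "wz": 0, "hand": 0.5}, {"x": -0.001, "y": 0.001, "z": 0.002, "wx": 0, "wy": 0, "wz": 0, "hand": 0.5}]'

```text
time: 16.3
tool_pos: [0.5068, -0.0046, 0.0923]
tool_rot: [-3.141, -0.0, 3.135]
contact_force: [0.4, -0.6, 0.6]
opening: 0.0568
```

Run:
```python
from h import *
go(.5055,-.006,.0915,np.pi)
```

```text
t 16.3 pos [ 0.5068 -0.0046  0.0923] rot [-3.141 -0.     3.135] q [-0.16  0.46  1.75 -0.    0.93 -1.72] F [ 0.4 -0.6  0.6] T [ 0.05 -0.44 -0.06] op 0.0568
  -> d [ 0.0013 -0.0014  0.0008] w [-0.01 -0.02 -0.37]
```

>>> move_arm --deltas '[{"x": 0, "y": 0, "z": 0.001, "wx": 0, "wy": 0, "wz": 0, "hand": 0.5}, {"x": 0, "y": 0, "z": 0.0015, "wx": 0, "wy": 0, "wz": 0, "hand": 0.5}, {"x": 0, "y": 0, "z": 0.0015, "wx": 0, "wy": 0, "wz": 0, "hand": 0.5}]'

```text
time: 16.68
tool_pos: [0.507, -0.0046, 0.0909]
tool_rot: [-3.141, 0.0, 3.135]
contact_force: [2.1, 0.8, 1.1]
opening: 0.0568
```

Run:
```python
from h import *
go(.507,-.0045,.0915,np.pi)
```

```text
t 16.68 pos [ 0.507  -0.0046  0.0909] rot [-3.141  0.     3.135] q [-0.16  0.46  1.76 -0.    0.92 -1.72] F [2.1 0.8 1.1] T [ 0.05 -0.46 -0.  ] op 0.0568
  -> d [-0.      0.0001 -0.0006] w [-0.01  0.01 -0.37]
```

>>> move_arm --deltas '[{"x": 0, "y": 0, "z": 0.001, "wx": 0, "wy": 0, "wz": 0, "hand": 0.5}, {"x": 0, "y": 0, "z": 0.0015, "wx": 0, "wy": 0, "wz": 0, "hand": 0.5}, {"x": 0, "y": 0, "z": 0.0015, "wx": 0, "wy": 0, "wz": 0, "hand": 0.5}]'

```text
time: 17.05
tool_pos: [0.5071, -0.0046, 0.0895]
tool_rot: [-3.141, 0.0, 3.135]
contact_force: [1.9, -0.7, 1.3]
opening: 0.0569
```

Run:
```python
from h import *
go(.507,-.0045,.0915,np.pi)
```

```text
t 17.05 pos [ 0.5071 -0.0046  0.0895] rot [-3.141  0.     3.135] q [-0.16  0.47  1.76 -0.    0.92 -1.72] F [ 1.9 -0.7  1.3] T [-0.   -0.63  0.02] op 0.0569
  -> d [ 0.0001  0.0001 -0.002 ] w [-0.01  0.03 -0.37]
```

>>> move_arm --deltas '[{"x": 0, "y": 0, "z": 0.001, "wx": 0, "wy": 0, "wz": 0, "hand": 0.5}, {"x": 0, "y": 0, "z": 0.0015, "wx": 0, "wy": 0, "wz": 0, "hand": 0.5}, {"x": 0, "y": 0, "z": 0.0015, "wx": 0, "wy": 0, "wz": 0, "hand": 0.5}]'

```text
time: 17.42
tool_pos: [0.5073, -0.0046, 0.0883]
tool_rot: [-3.141, 0.001, 3.135]
contact_force: [2.9, -0.9, 4.7]
opening: 0.0568
```

Run:
```python
from h import *
go(.507,-.0045,.0915,np.pi)
```

```text
t 17.43 pos [ 0.5073 -0.0046  0.0883] rot [-3.141e+00  1.000e-03  3.135e+00] q [-0.16  0.47  1.76 -0.    0.91 -1.72] F [ 2.9 -0.9  4.7] T [ 0.07 -0.62 -0.01] op 0.0568
  -> d [ 0.0003  0.0001 -0.0032] w [-0.01  0.07 -0.37]
```

4.7 N upward means it's seated. I'll release, rise and go on to cup B.

>>> move_arm --deltas '[{"x": 0, "y": 0, "z": 0, "wx": 0, "wy": 0, "wz": 0, "hand": 0.75}, {"x": 0, "y": 0, "z": 0, "wx": 0, "wy": 0, "wz": 0, "hand": 0.85}, {"x": 0, "y": 0, "z": 0, "wx": 0, "wy": 0, "wz": 0, "hand": 1}, {"x": 0, "y": 0, "z": -0.03, "wx": 0, "wy": 0, "wz": 0, "hand": 1}, {"x": 0, "y": 0, "z": -0.07, "wx": 0, "wy": 0, "wz": 0, "hand": 1}, {"x": -0.06, "y": -0.01, "z": -0.1, "wx": 0, "wy": 0, "wz": 0, "hand": 1}, {"x": -0.12, "y": -0.02, "z": -0.1, "wx": 0, "wy": 0, "wz": 0, "hand": 1}, {"x": -0.18, "y": -0.028, "z": -0.1, "wx": 0, "wy": 0, "wz": 0, "hand": 1}]'

```text
time: 18.42
tool_pos: [0.6872, -0.0339, 0.1887]
tool_rot: [-3.141, 0.001, 3.135]
contact_force: [1.4, 0.1, 0.2]
opening: 0.092
```

Run:
```python
from h import *
s=monitor.observe(); p=viewer.camera_params('wrist'); im=save('wrist','w4.png')
go(.687,-.034,.045,np.pi); print(proj(p,np.array([.687,-.034,.062])),proj(p,np.array([.507,-.005,.106])))
```

```text
t 18.48 pos [ 0.6939 -0.0355  0.1847] rot [-3.141  0.004  3.134] q [-0.16  0.69  1.05 -0.    1.4  -1.72] F [ 1.  -0.8 -3. ] T [ 0.08 -0.16  0.04] op 0.0918
  -> d [0.0074 0.0015 0.1397] w [-0.03  0.21 -0.43]
[323.12873987 183.52193951] [366.14893494 -69.96297222]
```

View pics/w4.png

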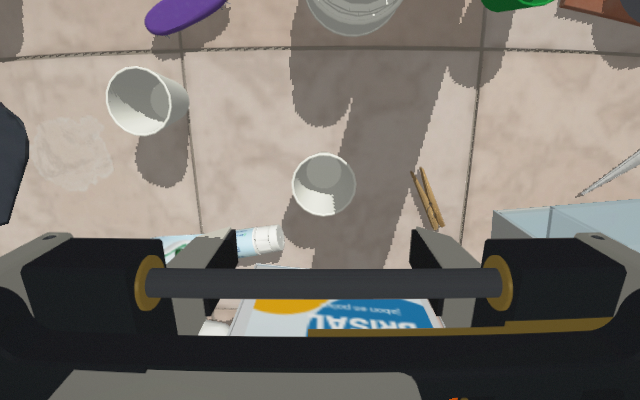

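Cup B is at (323.5,184), as predicted. I'll descend and grip it.

>>> move_arm --deltas '[{"x": 0, "y": -0.001, "z": 0.02, "wx": 0, "wy": 0, "wz": 0, "hand": 1}, {"x": 0, "y": -0.001, "z": 0.07, "wx": 0, "wy": 0, "wz": 0, "hand": 1}, {"x": 0, "y": -0.001, "z": 0.12, "wx": 0, "wy": 0, "wz": 0, "hand": 1}, {"x": 0, "y": -0.001, "z": 0.143, "wx": 0, "wy": 0, "wz": 0, "hand": 0.8}, {"x": 0, "y": -0.001, "z": 0.143, "wx": 0, "wy": 0, "wz": 0, "hand": 0.7}, {"x": 0, "y": -0.001, "z": 0.143, "wx": 0, "wy": 0, "wz": 0, "hand": 0.5}, {"x": 0, "y": -0.001, "z": 0.143, "wx": 0, "wy": 0, "wz": 0, "hand": 0.5}, {"x": 0, "y": -0.001, "z": 0.143, "wx": 0, "wy": 0, "wz": 0, "hand": 0.5}]'

```text
time: 19.48
tool_pos: [0.6864, -0.0345, 0.0467]
tool_rot: [-3.141, 0.003, 3.135]
contact_force: [-0.7, 0.5, 4.3]
opening: 0.0578
```

Run:
```python
from h import *
go(.507,-.0045,.2,np.pi)
```

```text
t 19.48 pos [ 0.6864 -0.0345  0.0467] rot [-3.141e+00  3.000e-03  3.135e+00] q [-0.16  0.8   1.23  0.    1.11 -1.73] F [-0.7  0.5  4.3] T [ 0.14 -0.15  0.02] op 0.0578
  -> d [ 0.1792  0.0288 -0.1539] w [-0.02  0.17 -0.37]
```

>>> move_arm --deltas '[{"x": 0, "y": 0, "z": -0.03, "wx": 0, "wy": 0, "wz": 0, "hand": 0.5}, {"x": 0, "y": 0, "z": -0.09, "wx": 0, "wy": 0, "wz": 0, "hand": 0.5}, {"x": 0.03, "y": 0.005, "z": -0.14, "wx": 0, "wy": 0, "wz": 0, "hand": 0.5}, {"x": 0.08, "y": 0.013, "z": -0.154, "wx": 0, "wy": 0, "wz": 0, "hand": 0.5}, {"x": 0.13, "y": 0.021, "z": -0.154, "wx": 0, "wy": 0, "wz": 0, "hand": 0.5}, {"x": 0.165, "y": 0.026, "z": -0.154, "wx": 0, "wy": 0, "wz": 0, "hand": 0.5}, {"x": 0.1792, "y": 0.0288, "z": -0.154, "wx": 0, "wy": 0, "wz": 0, "hand": 0.5}, {"x": 0.1792, "y": 0.0288, "z": -0.154, "wx": 0, "wy": 0, "wz": 0, "hand": 0.5}]'

```text
time: 20.48
tool_pos: [0.506, -0.0044, 0.1998]
tool_rot: [-3.141, 0.001, 3.135]
contact_force: [1.5, -0.5, -0.3]
opening: 0.058
```

Run:
```python
from h import *
p=viewer.camera_params('top'); save('top','top2.png'); save('wrist','w5.png')
go(.507,-.0045,.125,np.pi)
```

```text
t 20.57 pos [ 0.5072 -0.0047  0.1994] rot [-3.141e+00  1.000e-03  3.135e+00] q [-0.16  0.33  1.62 -0.    1.19 -1.72] F [ 0.2 -0.  -0.4] T [ 0.13 -0.14 -0.03] op 0.0578
  -> d [0.0003 0.0002 0.0744] w [-0.02  0.08 -0.37]
```

View pics/w5.png

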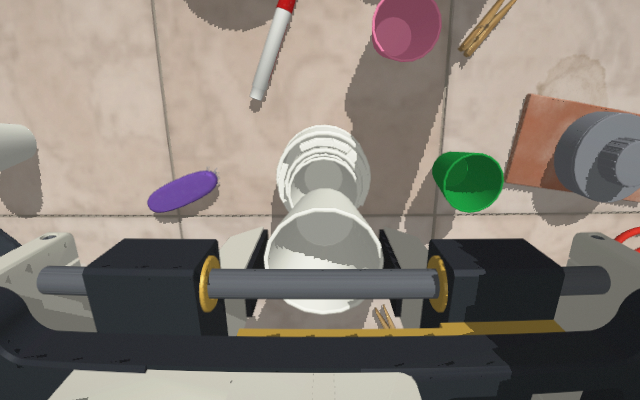

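Held cup B is at (323,253), in line with the canister and the nested cup's rim (columns 285-360). I'll lower it.

>>> move_arm --deltas '[{"x": 0, "y": 0, "z": 0.02, "wx": 0, "wy": 0, "wz": 0, "hand": 0.5}, {"x": 0, "y": 0, "z": 0.04, "wx": 0, "wy": 0, "wz": 0, "hand": 0.5}, {"x": 0, "y": 0, "z": 0.055, "wx": 0, "wy": 0, "wz": 0, "hand": 0.5}, {"x": 0, "y": 0, "z": 0.065, "wx": 0, "wy": 0, "wz": 0, "hand": 0.5}, {"x": 0, "y": 0, "z": 0.072, "wx": 0, "wy": 0, "wz": 0, "hand": 0.5}, {"x": 0, "y": 0, "z": 0.076, "wx": 0, "wy": 0, "wz": 0, "hand": 0.5}, {"x": 0, "y": 0, "z": 0.078, "wx": 0, "wy": 0, "wz": 0, "hand": 0.5}, {"x": 0, "y": 0, "z": 0.078, "wx": 0, "wy": 0, "wz": 0, "hand": 0.5}]'

```text
time: 21.58
tool_pos: [0.5067, -0.0046, 0.1211]
tool_rot: [-3.141, 0.001, 3.135]
contact_force: [-0.7, 0.1, -1.2]
opening: 0.0579
```

Run:
```python
from h import *
go(.507,-.0045,.115,np.pi)
```

```text
t 21.57 pos [ 0.5067 -0.0046  0.1211] rot [-3.141e+00  1.000e-03  3.135e+00] q [-0.16  0.42  1.72 -0.    1.   -1.72] F [-0.7  0.1 -1.2] T [ 0.05 -0.1   0.06] op 0.0579
  -> d [-0.0003  0.0001  0.0061] w [-0.01  0.03 -0.37]
```

>>> move_arm --deltas '[{"x": 0, "y": 0, "z": 0.001, "wx": 0, "wy": 0, "wz": 0, "hand": 0.5}, {"x": 0, "y": 0, "z": 0.002, "wx": 0, "wy": 0, "wz": 0, "hand": 0.5}, {"x": 0, "y": 0, "z": 0.003, "wx": 0, "wy": 0, "wz": 0, "hand": 0.5}, {"x": 0, "y": 0, "z": 0.004, "wx": 0, "wy": 0, "wz": 0, "hand": 0.5}, {"x": 0, "y": 0, "z": 0.004, "wx": 0, "wy": 0, "wz": 0, "hand": 0.5}]'

```text
time: 22.2
tool_pos: [0.5066, -0.0047, 0.1169]
tool_rot: [-3.141, 0.0, 3.135]
contact_force: [-1.3, -1.5, -0.2]
opening: 0.0581
```

Run:
```python
from h import *
go(.507,-.0045,.115,np.pi)
```

```text
t 22.2 pos [ 0.5066 -0.0047  0.1169] rot [-3.141  0.     3.135] q [-0.16  0.43  1.73 -0.    0.99 -1.72] F [-1.3 -1.5 -0.2] T [ 0.02 -0.09  0.01] op 0.0581
  -> d [-0.0004  0.0002  0.0019] w [-0.01  0.01 -0.37]
```

>>> move_arm --deltas '[{"x": 0, "y": 0, "z": 0.001, "wx": 0, "wy": 0, "wz": 0, "hand": 0.5}, {"x": 0, "y": 0, "z": 0.0015, "wx": 0, "wy": 0, "wz": 0, "hand": 0.5}, {"x": 0, "y": 0, "z": 0.002, "wx": 0, "wy": 0, "wz": 0, "hand": 0.5}, {"x": 0, "y": 0, "z": 0.002, "wx": 0, "wy": 0, "wz": 0, "hand": 0.5}]'

```text
time: 22.7
tool_pos: [0.5068, -0.0047, 0.1152]
tool_rot: [-3.141, 0.001, 3.135]
contact_force: [-0.1, -0.0, 4.3]
opening: 0.0577
```

Run:
```python
from h import *
go(.507,-.0045,.115,np.pi)
```

```text
t 22.7 pos [ 0.5068 -0.0047  0.1152] rot [-3.141e+00  1.000e-03  3.135e+00] q [-0.16  0.43  1.73 -0.    0.98 -1.72] F [-0.1 -0.   4.3] T [-0.15 -0.14 -0.02] op 0.0577
  -> d [-0.0002  0.0002  0.0002] w [-0.02  0.05 -0.37]
```

Seated at 4.3 N and at the predicted height. I'll release and go above cup C.

>>> move_arm --deltas '[{"x": 0, "y": 0, "z": 0, "wx": 0, "wy": 0, "wz": 0, "hand": 0.75}, {"x": 0, "y": 0, "z": 0, "wx": 0, "wy": 0, "wz": 0, "hand": 0.85}, {"x": 0, "y": 0, "z": 0, "wx": 0, "wy": 0, "wz": 0, "hand": 1}, {"x": 0, "y": 0, "z": -0.04, "wx": 0, "wy": 0, "wz": 0, "hand": 1}, {"x": 0, "y": 0, "z": -0.085, "wx": 0, "wy": 0, "wz": 0, "hand": 1}, {"x": -0.03, "y": -0.05, "z": -0.085, "wx": 0, "wy": 0, "wz": 0, "hand": 1}, {"x": -0.06, "y": -0.1, "z": -0.085, "wx": 0, "wy": 0, "wz": 0, "hand": 1}, {"x": -0.09, "y": -0.15, "z": -0.085, "wx": 0, "wy": 0, "wz": 0, "hand": 1}]'

```text
time: 23.7
tool_pos: [0.5963, -0.1564, 0.2]
tool_rot: [3.141, 0.0, 3.135]
contact_force: [1.9, -0.2, 0.2]
opening: 0.0921
```

>>> move_arm --deltas '[{"x": -0.016, "y": -0.038, "z": 0, "wx": 0, "wy": 0, "wz": 0, "hand": 1}, {"x": -0.016, "y": -0.038, "z": 0, "wx": 0, "wy": 0, "wz": 0, "hand": 1}, {"x": -0.016, "y": -0.038, "z": 0, "wx": 0, "wy": 0, "wz": 0, "hand": 1}]'

```text
time: 24.08
tool_pos: [0.6108, -0.1926, 0.1994]
tool_rot: [3.141, -0.001, 3.135]
contact_force: [-0.9, 0.0, -0.9]
opening: 0.0917
```

Run:
```python
from h import *
p=viewer.camera_params('wrist'); im=save('wrist','w6.png')
go(.613,-.193,.045); print(proj(p,np.array([.613,-.193,.062])))
```

```text
t 24.12 pos [ 0.6109 -0.1921  0.1998] rot [ 3.141e+00 -1.000e-03  3.136e+00] q [-0.42  0.58  1.22  0.    1.35 -1.99] F [0.  0.7 0.6] T [ 0.11 -0.17  0.  ] op 0.0916
  -> d [-0.0022 -0.0009  0.1548] w [ 0.04 -0.04 -0.  ]
[322.65361688 183.32186729]
```

View pics/w6.png

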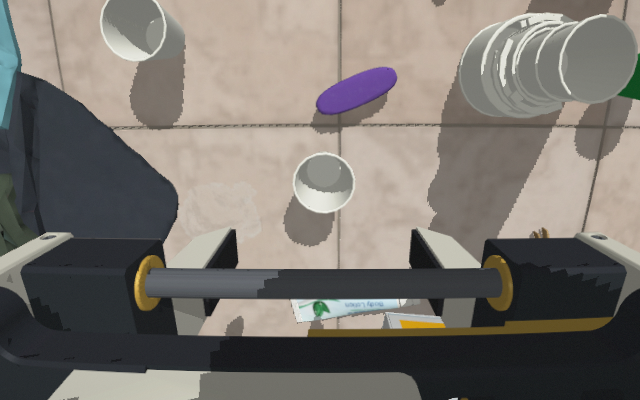

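Cup C is at (323.5,182.5) as predicted, the dark cloth stays well clear of the jaws, and the two nested cups stand in the canister at top right. I'll grip C.

>>> move_arm --deltas '[{"x": -0.002, "y": -0.001, "z": 0.05, "wx": 0, "wy": 0, "wz": 0, "hand": 1}, {"x": -0.002, "y": -0.001, "z": 0.1, "wx": 0, "wy": 0, "wz": 0, "hand": 1}, {"x": -0.002, "y": -0.001, "z": 0.14, "wx": 0, "wy": 0, "wz": 0, "hand": 1}, {"x": -0.002, "y": -0.001, "z": 0.154, "wx": 0, "wy": 0, "wz": 0, "hand": 0.8}, {"x": -0.002, "y": -0.001, "z": 0.154, "wx": 0, "wy": 0, "wz": 0, "hand": 0.7}, {"x": -0.002, "y": -0.001, "z": 0.154, "wx": 0, "wy": 0, "wz": 0, "hand": 0.5}, {"x": -0.002, "y": -0.001, "z": 0.154, "wx": 0, "wy": 0, "wz": 0, "hand": 0.5}, {"x": -0.002, "y": -0.001, "z": 0.154, "wx": 0, "wy": 0, "wz": 0, "hand": 0.5}]'

```text
time: 25.12
tool_pos: [0.6143, -0.1944, 0.0477]
tool_rot: [-3.141, 0.003, 3.135]
contact_force: [-0.6, 1.5, 6.8]
opening: 0.0575
```

Run:
```python
from h import *
go(.507,-.0047,.225,np.pi)
```

```text
t 25.12 pos [ 0.6143 -0.1944  0.0477] rot [-3.141e+00  3.000e-03  3.135e+00] q [-0.43  0.73  1.38  0.    1.03 -1.99] F [-0.6  1.5  6.8] T [ 0.4  -0.2  -0.01] op 0.0575
  -> d [ 0.108   0.1889 -0.1778] w [-0.06  0.17 -0.37]
```

>>> move_arm --deltas '[{"x": 0, "y": 0, "z": -0.03, "wx": 0, "wy": 0, "wz": 0, "hand": 0.5}, {"x": 0, "y": 0, "z": -0.08, "wx": 0, "wy": 0, "wz": 0, "hand": 0.5}, {"x": 0, "y": 0, "z": -0.13, "wx": 0, "wy": 0, "wz": 0, "hand": 0.5}, {"x": 0.01, "y": 0.02, "z": -0.178, "wx": 0, "wy": 0, "wz": 0, "hand": 0.5}, {"x": 0.035, "y": 0.06, "z": -0.178, "wx": 0, "wy": 0, "wz": 0, "hand": 0.5}, {"x": 0.06, "y": 0.105, "z": -0.178, "wx": 0, "wy": 0, "wz": 0, "hand": 0.5}, {"x": 0.085, "y": 0.15, "z": -0.178, "wx": 0, "wy": 0, "wz": 0, "hand": 0.5}, {"x": 0.1, "y": 0.175, "z": -0.178, "wx": 0, "wy": 0, "wz": 0, "hand": 0.5}]'

```text
time: 26.12
tool_pos: [0.513, -0.0168, 0.2244]
tool_rot: [3.142, 0.0, 3.136]
contact_force: [-0.1, -0.8, -0.8]
opening: 0.0573
```

>>> move_arm --deltas '[{"x": 0.008, "y": 0.0139, "z": 0, "wx": 0, "wy": 0, "wz": 0, "hand": 0.5}, {"x": 0.008, "y": 0.0139, "z": 0, "wx": 0, "wy": 0, "wz": 0, "hand": 0.5}, {"x": 0.008, "y": 0.0139, "z": 0, "wx": 0, "wy": 0, "wz": 0, "hand": 0.5}]'

```text
time: 26.5
tool_pos: [0.5072, -0.0056, 0.2239]
tool_rot: [-3.141, 0.0, 3.134]
contact_force: [-0.0, -0.7, -0.1]
opening: 0.0575
```

Run:
```python
from h import *
go(.507,-.0047,.1437,np.pi)
```

```text
t 26.5 pos [ 0.5072 -0.0056  0.2239] rot [-3.141  0.     3.134] q [-0.16  0.31  1.58 -0.    1.25 -1.73] F [-0.  -0.7 -0.1] T [ 0.09 -0.15 -0.03] op 0.0575
  -> d [0.0002 0.0009 0.0802] w [-0.03  0.03 -0.41]
```

>>> move_arm --deltas '[{"x": 0, "y": 0.0005, "z": 0.02, "wx": 0, "wy": 0, "wz": 0, "hand": 0.5}, {"x": 0, "y": 0.0005, "z": 0.04, "wx": 0, "wy": 0, "wz": 0, "hand": 0.5}, {"x": 0, "y": 0.0005, "z": 0.055, "wx": 0, "wy": 0, "wz": 0, "hand": 0.5}, {"x": 0, "y": 0.0005, "z": 0.065, "wx": 0, "wy": 0, "wz": 0, "hand": 0.5}, {"x": 0, "y": 0.0005, "z": 0.071, "wx": 0, "wy": 0, "wz": 0, "hand": 0.5}, {"x": 0, "y": 0.0005, "z": 0.074, "wx": 0, "wy": 0, "wz": 0, "hand": 0.5}, {"x": 0, "y": 0.0005, "z": 0.075, "wx": 0, "wy": 0, "wz": 0, "hand": 0.5}, {"x": 0, "y": 0.0005, "z": 0.075, "wx": 0, "wy": 0, "wz": 0, "hand": 0.5}]'

```text
time: 27.5
tool_pos: [0.5067, -0.0043, 0.1492]
tool_rot: [-3.141, 0.001, 3.135]
contact_force: [0.6, -0.5, -0.1]
opening: 0.0577
```

Run:
```python
from h import *
go(.507,-.0047,.1437,np.pi)
```

```text
t 27.5 pos [ 0.5067 -0.0043  0.1492] rot [-3.141e+00  1.000e-03  3.135e+00] q [-0.16  0.39  1.69 -0.    1.06 -1.72] F [ 0.6 -0.5 -0.1] T [-0.13 -0.22  0.01] op 0.0577
  -> d [-0.0003 -0.0004  0.0055] w [-0.02  0.04 -0.37]
```

>>> move_arm --deltas '[{"x": 0, "y": -0.0003, "z": 0.001, "wx": 0, "wy": 0, "wz": 0, "hand": 0.5}, {"x": 0, "y": -0.0003, "z": 0.002, "wx": 0, "wy": 0, "wz": 0, "hand": 0.5}, {"x": 0, "y": -0.0003, "z": 0.003, "wx": 0, "wy": 0, "wz": 0, "hand": 0.5}, {"x": 0, "y": -0.0003, "z": 0.004, "wx": 0, "wy": 0, "wz": 0, "hand": 0.5}, {"x": 0, "y": -0.0003, "z": 0.004, "wx": 0, "wy": 0, "wz": 0, "hand": 0.5}]'

```text
time: 28.12
tool_pos: [0.5067, -0.0046, 0.1452]
tool_rot: [-3.141, 0.001, 3.135]
contact_force: [0.2, -2.2, 4.7]
opening: 0.0576
```

Run:
```python
from h import *
go(.507,-.0047,.1437,np.pi)
```

```text
t 28.12 pos [ 0.5067 -0.0046  0.1452] rot [-3.141e+00  1.000e-03  3.135e+00] q [-0.16  0.39  1.69 -0.    1.05 -1.72] F [ 0.2 -2.2  4.7] T [-0.27 -0.17  0.02] op 0.0576
  -> d [-0.0003 -0.0001  0.0015] w [-0.03  0.04 -0.37]
```

Seated at 4.7 N and within the expected spacing. I'll release, rise and head for cup D, turning the jaws along x to keep clear of the clothes.

>>> move_arm --deltas '[{"x": 0, "y": 0, "z": 0.0005, "wx": 0, "wy": 0, "wz": 0, "hand": 0.75}, {"x": 0, "y": 0, "z": 0, "wx": 0, "wy": 0, "wz": 0, "hand": 0.85}, {"x": 0, "y": 0, "z": 0, "wx": 0, "wy": 0, "wz": 0, "hand": 1}, {"x": 0, "y": 0, "z": -0.03, "wx": 0, "wy": 0, "wz": 0, "hand": 1}, {"x": 0, "y": 0, "z": -0.075, "wx": 0, "wy": 0, "wz": 0, "hand": 1}, {"x": 0.01, "y": -0.05, "z": -0.075, "wx": 0, "wy": 0, "wz": 10, "hand": 1}, {"x": 0.02, "y": -0.105, "z": -0.075, "wx": 0, "wy": 0, "wz": 20, "hand": 1}, {"x": 0.03, "y": -0.16, "z": -0.075, "wx": 0, "wy": 0, "wz": 30, "hand": 1}]'

```text
time: 29.12
tool_pos: [0.475, -0.1655, 0.2199]
tool_rot: [3.141, 0.0, 2.607]
contact_force: [0.5, -0.3, 0.1]
opening: 0.0918
```

Run:
```python
from h import *
go(.4725,-.353,.2,np.pi/2)
p=viewer.camera_params('top'); cups(save('top','top3.png'),p)
```

```text
t 29.12 pos [ 0.475  -0.1655  0.2199] rot [3.141 0.    2.607] q [-0.49  0.31  1.59  0.    1.24 -1.52] F [ 0.5 -0.3  0.1] T [ 0.01 -0.21 -0.01] op 0.0918
  -> d [-0.0934 -0.1626  0.0199] w [1.000e-02 0.000e+00 5.935e+01]
circ 246.2 204.2 r 11.8 [0.5106 0.1357] hsv [56. 80. 83.]
```

>>> move_arm --deltas '[{"x": -0.025, "y": -0.045, "z": 0.0, "wx": 0, "wy": 0, "wz": 10, "hand": 1}, {"x": -0.05, "y": -0.09, "z": 0.01, "wx": 0, "wy": 0, "wz": 20, "hand": 1}, {"x": -0.075, "y": -0.13, "z": 0.02, "wx": 0, "wy": 0, "wz": 30, "hand": 1}, {"x": -0.0934, "y": -0.1626, "z": 0.02, "wx": 0, "wy": 0, "wz": 40, "hand": 1}, {"x": -0.0934, "y": -0.1626, "z": 0.02, "wx": 0, "wy": 0, "wz": 50, "hand": 1}, {"x": -0.0934, "y": -0.1626, "z": 0.02, "wx": 0, "wy": 0, "wz": 59, "hand": 1}, {"x": -0.0934, "y": -0.1626, "z": 0.02, "wx": 0, "wy": 0, "wz": 59, "hand": 1}]'

```text
time: 30.05
tool_pos: [0.4738, -0.3515, 0.1996]
tool_rot: [-3.141, -0.001, 1.583]
contact_force: [0.5, -0.6, -0.4]
opening: 0.092
```

Run:
```python
from h import *
p=viewer.camera_params('wrist'); im=save('wrist','w7.png')
go(.4725,-.353,.045); print(proj(p,np.array([.4725,-.353,.062])))
```

```text
t 30.1 pos [ 0.4738 -0.3515  0.1997] rot [-3.141 -0.     1.585] q [-0.77  0.48  1.38  0.    1.28 -0.78] F [-0.5 -0.7  1.3] T [ 0.01 -0.1   0.01] op 0.0922
  -> d [-0.0016 -0.0013  0.1547] w [-0.02 -0.02  0.  ]
[322.08514047 182.28639179]
```

View pics/w7.png

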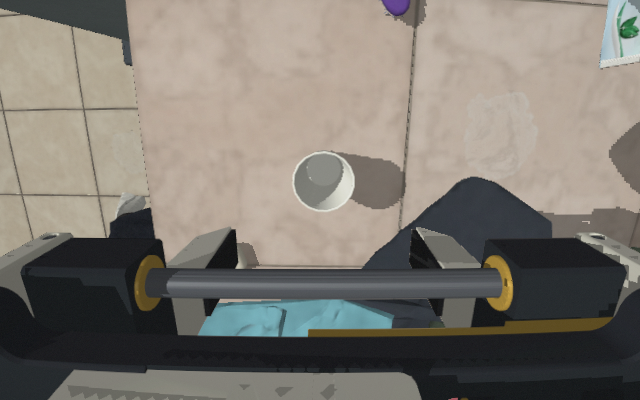

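Cup D is at (323,181.5) as predicted. I'll grip it.

>>> move_arm --deltas '[{"x": -0.0015, "y": -0.001, "z": 0.05, "wx": 0, "wy": 0, "wz": 0, "hand": 1}, {"x": -0.0015, "y": -0.001, "z": 0.1, "wx": 0, "wy": 0, "wz": 0, "hand": 1}, {"x": -0.0015, "y": -0.001, "z": 0.14, "wx": 0, "wy": 0, "wz": 0, "hand": 1}, {"x": -0.0015, "y": -0.001, "z": 0.154, "wx": 0, "wy": 0, "wz": 0, "hand": 0.8}, {"x": -0.0015, "y": -0.001, "z": 0.154, "wx": 0, "wy": 0, "wz": 0, "hand": 0.7}, {"x": -0.0015, "y": -0.001, "z": 0.154, "wx": 0, "wy": 0, "wz": 0, "hand": 0.5}, {"x": -0.0015, "y": -0.001, "z": 0.154, "wx": 0, "wy": 0, "wz": 0, "hand": 0.5}, {"x": -0.0015, "y": -0.001, "z": 0.154, "wx": 0, "wy": 0, "wz": 0, "hand": 0.5}]'

```text
time: 31.1
tool_pos: [0.4738, -0.3541, 0.0476]
tool_rot: [3.139, 0.002, 1.582]
contact_force: [0.2, 0.7, 6.6]
opening: 0.0586
```

Run:
```python
from h import *
go(.507,-.0047,.255)
```

```text
t 31.1 pos [ 0.4738 -0.3541  0.0476] rot [3.139e+00 2.000e-03 1.582e+00] q [-0.77  0.65  1.55  0.    0.94 -0.78] F [0.2 0.7 6.6] T [ 0.01 -0.16  0.01] op 0.0586
  -> d [ 0.3485  0.0376 -0.2082] w [0.15 0.14 0.  ]
```

>>> move_arm --deltas '[{"x": 0, "y": 0, "z": -0.03, "wx": 0, "wy": 0, "wz": 0, "hand": 0.5}, {"x": 0, "y": 0, "z": -0.08, "wx": 0, "wy": 0, "wz": 0, "hand": 0.5}, {"x": 0.02, "y": 0.002, "z": -0.13, "wx": 0, "wy": 0, "wz": 0, "hand": 0.5}, {"x": 0.06, "y": 0.007, "z": -0.17, "wx": 0, "wy": 0, "wz": 0, "hand": 0.5}, {"x": 0.105, "y": 0.012, "z": -0.208, "wx": 0, "wy": 0, "wz": 0, "hand": 0.5}, {"x": 0.155, "y": 0.017, "z": -0.208, "wx": 0, "wy": 0, "wz": 0, "hand": 0.5}, {"x": 0.205, "y": 0.023, "z": -0.208, "wx": 0, "wy": 0, "wz": 0, "hand": 0.5}, {"x": 0.25, "y": 0.028, "z": -0.208, "wx": 0, "wy": 0, "wz": 0, "hand": 0.5}]'

```text
time: 32.1
tool_pos: [0.4978, -0.1012, 0.2544]
tool_rot: [3.141, 0.0, 1.582]
contact_force: [-0.4, 1.1, 0.4]
opening: 0.0585
```

>>> move_arm --deltas '[{"x": 0.04, "y": 0.004, "z": 0, "wx": 0, "wy": 0, "wz": 0, "hand": 0.5}, {"x": 0.075, "y": 0.007, "z": 0, "wx": 0, "wy": 0, "wz": 0, "hand": 0.5}, {"x": 0.0985, "y": 0.0095, "z": 0, "wx": 0, "wy": 0, "wz": 0, "hand": 0.5}, {"x": 0.0985, "y": 0.0095, "z": 0, "wx": 0, "wy": 0, "wz": 0, "hand": 0.5}, {"x": 0.0985, "y": 0.0095, "z": 0, "wx": 0, "wy": 0, "wz": 0, "hand": 0.5}]'

```text
time: 32.72
tool_pos: [0.5064, -0.005, 0.254]
tool_rot: [3.142, 0.001, 1.582]
contact_force: [-0.6, 0.1, 0.4]
opening: 0.0584
```

Run:
```python
from h import *
save('wrist','w8.png')
go(.507,-.0047,.1722)
```

```text
t 32.77 pos [ 0.5064 -0.0052  0.254 ] rot [-3.142  0.     1.581] q [-0.16  0.29  1.53 -0.    1.33 -0.17] F [ 0.4  0.1 -0.7] T [ 0.02 -0.13  0.03] op 0.0586
  -> d [0.0005 0.0006 0.0818] w [-0.    0.03 -0.  ]
```

View pics/w8.png

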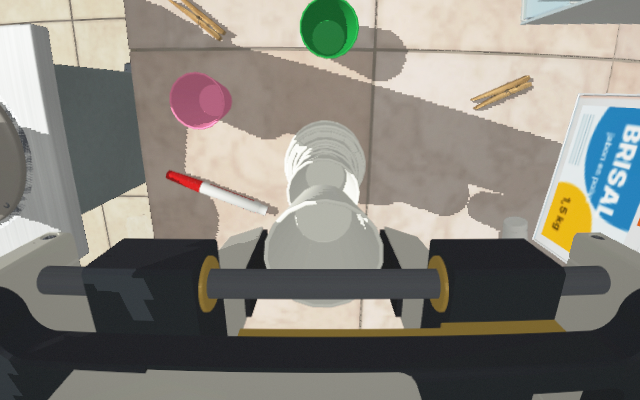

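Held cup D is at (323,250), lined up with the stack at (325,170). I'll lower it.

>>> move_arm --deltas '[{"x": 0.0004, "y": 0.0005, "z": 0.02, "wx": 0, "wy": 0, "wz": 0, "hand": 0.5}, {"x": 0.0004, "y": 0.0005, "z": 0.04, "wx": 0, "wy": 0, "wz": 0, "hand": 0.5}, {"x": 0.0004, "y": 0.0005, "z": 0.055, "wx": 0, "wy": 0, "wz": 0, "hand": 0.5}, {"x": 0.0004, "y": 0.0005, "z": 0.065, "wx": 0, "wy": 0, "wz": 0, "hand": 0.5}, {"x": 0.0004, "y": 0.0005, "z": 0.071, "wx": 0, "wy": 0, "wz": 0, "hand": 0.5}, {"x": 0.0004, "y": 0.0005, "z": 0.074, "wx": 0, "wy": 0, "wz": 0, "hand": 0.5}, {"x": 0.0004, "y": 0.0005, "z": 0.076, "wx": 0, "wy": 0, "wz": 0, "hand": 0.5}, {"x": 0.0004, "y": 0.0005, "z": 0.076, "wx": 0, "wy": 0, "wz": 0, "hand": 0.5}]'

```text
time: 33.78
tool_pos: [0.5071, -0.004, 0.1781]
tool_rot: [3.141, 0.0, 1.582]
contact_force: [0.5, -0.2, -0.3]
opening: 0.0583
```

Run:
```python
from h import *
go(.507,-.0047,.1722)
```

```text
t 33.77 pos [ 0.5071 -0.004   0.1781] rot [3.141 0.    1.582] q [-0.16  0.36  1.65 -0.    1.14 -0.17] F [ 0.5 -0.2 -0.3] T [-0.01 -0.1   0.01] op 0.0583
  -> d [-0.0007 -0.0001  0.0059] w [0.02 0.01 0.  ]
```

>>> move_arm --deltas '[{"x": -0.0006, "y": 0, "z": 0.001, "wx": 0, "wy": 0, "wz": 0, "hand": 0.5}, {"x": -0.0006, "y": 0, "z": 0.002, "wx": 0, "wy": 0, "wz": 0, "hand": 0.5}, {"x": -0.0006, "y": 0, "z": 0.003, "wx": 0, "wy": 0, "wz": 0, "hand": 0.5}, {"x": -0.0006, "y": 0, "z": 0.004, "wx": 0, "wy": 0, "wz": 0, "hand": 0.5}, {"x": -0.0006, "y": 0, "z": 0.004, "wx": 0, "wy": 0, "wz": 0, "hand": 0.5}]'

```text
time: 34.4
tool_pos: [0.507, -0.0046, 0.1738]
tool_rot: [-3.141, 0.0, 1.582]
contact_force: [0.2, -0.0, -0.3]
opening: 0.0585
```

Run:
```python
from h import *
go(.507,-.0047,.1722)
```

```text
t 34.4 pos [ 0.507  -0.0046  0.1738] rot [-3.141  0.     1.582] q [-0.16  0.36  1.65 -0.    1.13 -0.17] F [ 0.2 -0.  -0.3] T [-0.02 -0.11 -0.02] op 0.0585
  -> d [-0.0001  0.      0.0016] w [-0.01  0.   -0.  ]
```

>>> move_arm --deltas '[{"x": 0, "y": 0, "z": 0.001, "wx": 0, "wy": 0, "wz": 0, "hand": 0.5}, {"x": 0, "y": 0, "z": 0.0015, "wx": 0, "wy": 0, "wz": 0, "hand": 0.5}, {"x": 0, "y": 0, "z": 0.002, "wx": 0, "wy": 0, "wz": 0, "hand": 0.5}, {"x": 0, "y": 0, "z": 0.002, "wx": 0, "wy": 0, "wz": 0, "hand": 0.5}]'

```text
time: 34.9
tool_pos: [0.507, -0.0046, 0.1719]
tool_rot: [3.142, 0.0, 1.582]
contact_force: [0.1, -0.7, -0.6]
opening: 0.0586
```

Run:
```python
from h import *
go(.507,-.0047,.1722)
```

```text
t 34.9 pos [ 0.507  -0.0046  0.1719] rot [3.142 0.    1.582] q [-0.16  0.36  1.66 -0.    1.12 -0.17] F [ 0.1 -0.7 -0.6] T [-0.01 -0.11  0.02] op 0.0586
  -> d [-0.0001 -0.     -0.0003] w [0. 0. 0.]
```

>>> move_arm --deltas '[{"x": 0, "y": 0, "z": 0.001, "wx": 0, "wy": 0, "wz": 0, "hand": 0.5}, {"x": 0, "y": 0, "z": 0.0015, "wx": 0, "wy": 0, "wz": 0, "hand": 0.5}, {"x": 0, "y": 0, "z": 0.0015, "wx": 0, "wy": 0, "wz": 0, "hand": 0.5}]'

```text
time: 35.28
tool_pos: [0.5072, -0.0046, 0.1705]
tool_rot: [3.141, 0.0, 1.582]
contact_force: [-0.4, 0.4, 1.9]
opening: 0.0586
```

Run:
```python
from h import *
go(.507,-.0047,.1722)
```

```text
t 35.27 pos [ 0.5072 -0.0046  0.1705] rot [3.141 0.    1.582] q [-0.16  0.36  1.66 -0.    1.12 -0.17] F [-0.4  0.4  1.9] T [-0.02 -0.1   0.05] op 0.0586
  -> d [-0.0001 -0.0002 -0.0017] w [0.02 0.01 0.  ]
```

Contact is starting at 1.9 N, so I'll go 0.8 mm further and check.

>>> move_arm --deltas '[{"x": 0, "y": 0, "z": 0.0008, "wx": 0, "wy": 0, "wz": 0, "hand": 0.5}, {"x": 0, "y": 0, "z": 0.0008, "wx": 0, "wy": 0, "wz": 0, "hand": 0.5}]'

```text
time: 35.52
tool_pos: [0.5072, -0.0046, 0.1698]
tool_rot: [3.141, 0.0, 1.582]
contact_force: [-1.0, 0.1, 3.4]
opening: 0.0585
```

Seated at 3.4 N. I'll release, rise and move aside.

>>> move_arm --deltas '[{"x": 0, "y": 0, "z": 0, "wx": 0, "wy": 0, "wz": 0, "hand": 0.75}, {"x": 0, "y": 0, "z": 0, "wx": 0, "wy": 0, "wz": 0, "hand": 0.85}, {"x": 0, "y": 0, "z": 0, "wx": 0, "wy": 0, "wz": 0, "hand": 1}, {"x": 0, "y": 0, "z": -0.03, "wx": 0, "wy": 0, "wz": 0, "hand": 1}, {"x": 0, "y": 0, "z": -0.08, "wx": 0, "wy": 0, "wz": 0, "hand": 1}, {"x": -0.05, "y": 0, "z": -0.08, "wx": 0, "wy": 0, "wz": 0, "hand": 1}, {"x": -0.1, "y": 0, "z": -0.08, "wx": 0, "wy": 0, "wz": 0, "hand": 1}, {"x": -0.15, "y": 0, "z": -0.08, "wx": 0, "wy": 0, "wz": 0, "hand": 1}]'

```text
time: 36.52
tool_pos: [0.5085, -0.1559, 0.2497]
tool_rot: [3.141, 0.0, 1.582]
contact_force: [1.0, 0.2, -0.7]
opening: 0.0919
```

>>> move_arm --deltas '[{"x": -0.05, "y": 0, "z": 0, "wx": 0, "wy": 0, "wz": 0, "hand": 1}, {"x": -0.1, "y": 0, "z": 0, "wx": 0, "wy": 0, "wz": 0, "hand": 1}, {"x": -0.12, "y": 0, "z": 0, "wx": 0, "wy": 0, "wz": 0, "hand": 1}, {"x": -0.12, "y": 0, "z": 0, "wx": 0, "wy": 0, "wz": 0, "hand": 1}]'

```text
time: 37.02
tool_pos: [0.5097, -0.2751, 0.2491]
tool_rot: [-3.141, -0.001, 1.58]
contact_force: [0.7, 1.1, -0.0]
opening: 0.0915
```

Run:
```python
from h import *
p=viewer.camera_params('top'); a=save('top','top4.png'); b=save('scene','scene4.png')
q=viewer.camera_params('scene')
print('stack rim scene pred',proj(q,np.array([.507,-.005,.185])),'top pred',proj(p,np.array([.507,-.005,.185])),'tile lid',proj(p,np.array([.488,.297,.0655])))
u,v=proj(q,np.array([.507,-.005,.1])).astype(int)
A=cv2.resize(a[110:290,130:330],None,fx=3,fy=3,interpolation=cv2.INTER_CUBIC)
B=cv2.resize(b[v-75:v+75,u-28:u+29],(205,540),interpolation=cv2.INTER_CUBIC)
cv2.imwrite('pics/fin.png',np.hstack([A,B])[:,:,::-1])
```

```text
stack rim scene pred [315.18989701 184.39525379] top pred [301.70829498 200.75204708] tile lid [181.10536004 212.22734032]
```

View pics/fin.png

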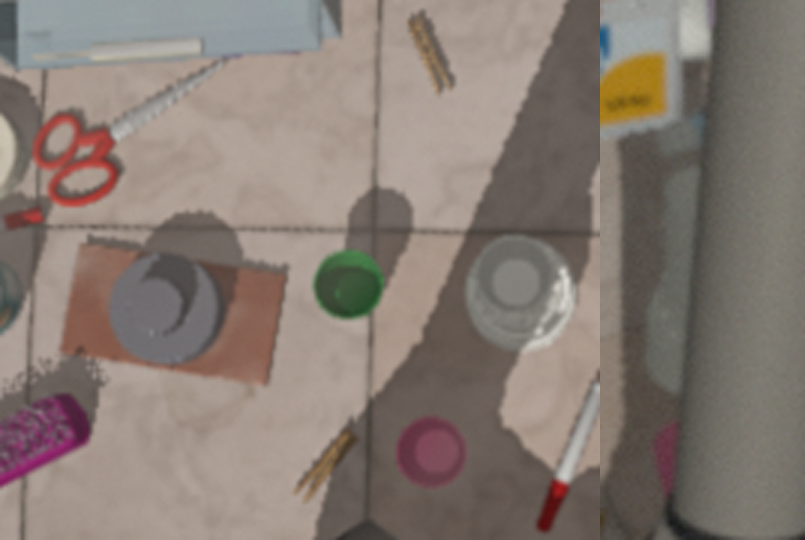

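The lid lies flat near the middle of the tile, with its hub at crop (163,300). The stack's top rim is at crop (516,283), within about 3 px of its predicted place (the same small row offset the top camera showed for the canister). The scene view of the stack is blocked by the arm. The green and pink cups have not moved, and no loose white cup is left in this crop. Handing in.

Run:
```python
from h import *
cups(cv2.imread('pics/top4.png')[:,:,::-1].copy(),viewer.camera_params('top'))
robot.hand_in()
```

```text
circ 245.2 204.8 r 10.9 [0.5089 0.1381] hsv [55. 78. 83.]
the job is handed in; nothing more can be done
```

The job is handed in at about 37 s of robot time, well under the 208 s limit; the hand-in itself gives no verdict.

**What I did**
- **Lid:** I unscrewed it by the hub in one grip, about 320° up to the end stop, so no regrip was needed. I then lifted it off and laid it flat, right way up, near the middle of the tile.
- **Cups:** Four loose white cups were present. I nested all four in the canister's built-in cup, letting each go when the upward force was about 3 to 5 N, well under the 20 N limit.

**Last checks**
- The top view shows the lid in the middle of the tile and the stack upright on the canister.
- A search of that view found no loose white cup left, only the green look-alike. The pink one also stands untouched.
- The gripper is open and about 0.27 m away from the stack.

**Doubtful or unverified**
- The stack's rim appears about 3 px (roughly 7 mm) off in the top view from where the gripper let go. The top camera showed a smaller offset of the same kind, about 2 to 5 mm, for the canister itself, so I trusted the gripper's position. The limit is 12 mm.
- The arm blocked the side view of the finished stack, so I confirmed it only from above and from the seating heights and forces.

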